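Clear the wire winder and zero its turns counters

ROBOT

A 6-joint arm with a two-finger parallel gripper is mounted at the origin on the work surface. World frame = base frame: x ahead of the robot, y to its left, z up, the work surface at z = 0. Lengths are in m, angles in rad, forces in N, time in s.
With the tool pointing down it reaches from about 0.225 to 0.875 m from the base axis. Payload 3.4 kg.
Tool frame: the origin (TCP) lies on the mounting face of the last link; the fingertips stand 173 mm ahead of it and the grasp point (between the pads) lies 155 mm ahead of it; z points along the fingers, y is the line along which they close (so a half turn about z gives the same grasp; the last joint's range is limited). The gripper opens to 85 mm and grips with 20 to 120 N. Pads are 22 mm wide; open, the fingers measure 114 mm over their backs; the gripper's body (76 mm by 85 mm) begins 54 mm behind the grasp point. The pads swing forward as they close: fully open they stand 13 mm farther back than shut.
Start: joints at [1.087, 0.276, 1.505, -0, 1.361, -0.121], TCP at [0.204, 0.538, 0.405] pointing down, gripper open.
Joint ranges: [-2.89, 2.89], [-0.75, 2.08], [0.22, 2.7], [-1.18, 4.32], [0.11, 2.71], [-2.7, 2.7]. Speed limits (rad/s): [2.57, 2.57, 3.14, 3.14, 3.14, 3.14].

INTERFACE

Orientations are given as a unit quaternion [w, x, y, z].
In Python, from rig import manip gives the robot as it stands.
- The arm moves only by the tool carry_out, never from a script. Its arguments are lists of equal length, an entry for each row: "linear": the shift along the world's x, y, z each as a share of 500 mm, from -1 to 1, a list of three; "angular": the turn, a rotation vector about the world's x, y, z each as a share of 0.08 rad, from -1 to 1, a list of three; "hand": the opening, from 0 (shut) to 1 (fully open). In form: {"linear": [[x, y, z], ...], "angular": [[rx, ry, rz], ...], "hand": [hand, ...]}. A call has 1 to 8 rows; each row shifts and turns the commanded pose from where the row before left it; what a row does not reach is not made up. A row lasts 1/12 s, in which the tool goes at most 41.7 mm and 7.16 degrees, less where a joint would pass 70% of its speed; a pose out of reach is approached as far as the arm can. A call with a number of a shift or a turn outside -1 to 1 is refused whole. A call with a gripper value outside its range is refused whole. The fingers move at their own pace and stop on an object; "force" is the grip in N (left out, the last holds). Time passes only in rows, so rows that do not move let the fingers close. It gives the time, the measured TCP pose, the force, the opening and the grip force at its end, in the units of the state.
- manip.get_state(): the state, without advancing time (a new reading comes with each control period).
- manip.get_image(name): name is "side" or "top"; returns the picture (420x560x3 uint8, red, green, blue); there is no depth.
- manip.camera_params(name): a dict with "fx", "fy", "cx", "cy" (pixels), "k1" (the pictures are not rectified: a ray, as slopes to the right and down, at radius r is drawn at 1 + k1 r^2 times it, then the intrinsics apply), "view" (4x4, takes a point from world to camera coordinates). Camera axes: x right, y down, z forward; pixel columns grow to the right and rows downward; lengths in m; the calibration is good to about 2 mm. A picture is of the moment at which its call begins. camera_params takes no time and is no camera call.
- manip.sign_off(): hands the job in; it is judged then, once.
The state is a dict: "clock": time; "qpos": joint angles; "qd": joint speeds; "effort": joint torques, N m; "position": TCP position; "ee_rot": TCP orientation; "contact_force": force on the tool from outside, world axes, zero at the start; "moment": the same for the moment, N m; "width": finger opening in m; "gripper_force": force on a finger pad.
Only numpy, scipy, OpenCV 4.12 (cv2) and the standard library are available. Lean on these libraries where they do the work, as an engineer would, in place of code of your own. Each camera call takes 0.05 s, during which the arm holds its last target. There are 200 camera calls.

TASK

The winder has finished its batch: first push the red drive lever all the way over to off (away from the robot), then slide each wound bobbin up off its spindle and set it down, not drop it, upright inside the tray of its own colour. When all bobbins are in their trays, turn the reset knobs of both turns counters anticlockwise right back to their zero stops. Leave the lever off and everything else on the bench where it is.

Things in the scene. Friction and masses are not known exactly. Their poses are not given: they have to be found in the camera images.
- bobbin_yellow1: Bobbin of wound yellow wire, standing upright (z up). yellow flanges 60 mm in diameter, winding between them, underside to 40 mm up; above that a black grip collar 30 mm in diameter, 40 to 70 mm up. A 20 mm bore runs right through. 0.17 to 0.35 kg. Origin: centre of the underside. Starts on a winder spindle; may be absent.
- bobbin_yellow2: Bobbin of wound yellow wire, standing upright (z up). yellow flanges 60 mm in diameter, winding between them, underside to 40 mm up; above that a black grip collar 30 mm in diameter, 40 to 70 mm up. A 20 mm bore runs right through. 0.17 to 0.35 kg. Origin: centre of the underside. Starts on a winder spindle; may be absent.
- bobbin_green1: Bobbin of wound green wire, standing upright (z up). green flanges 60 mm in diameter, winding between them, underside to 40 mm up; above that a black grip collar 30 mm in diameter, 40 to 70 mm up. A 20 mm bore runs right through. 0.17 to 0.35 kg. Origin: centre of the underside. Starts on a winder spindle; may be absent.
- bobbin_green2: Bobbin of wound green wire, standing upright (z up). green flanges 60 mm in diameter, winding between them, underside to 40 mm up; above that a black grip collar 30 mm in diameter, 40 to 70 mm up. A 20 mm bore runs right through. 0.17 to 0.35 kg. Origin: centre of the underside. Starts on a winder spindle; may be absent.
- yellow_tray: Loose yellow plastic tray, open on top, 93 mm (its x) by 158 mm (its y) outside, walls 4 mm thick and 24 mm high over all, floor 4 mm thick; room for two bobbins side by side along its y (centres 37 mm either side of the middle). 0.8 kg. Origin: centre of the underside, z up.
- green_tray: Loose green plastic tray, open on top, 93 mm (its x) by 158 mm (its y) outside, walls 4 mm thick and 24 mm high over all, floor 4 mm thick; room for two bobbins side by side along its y (centres 37 mm either side of the middle). 0.8 kg. Origin: centre of the underside, z up.
- winder: Fixed white winder housing 210 x 210 mm, 34 mm high, with four upright steel spindles 14 mm in diameter, 50 mm either side of the middle in its x and y. Bobbins rest on its top and slide up freely; the spindle tops are 94 mm above the table. Origin: centre of the underside, z up.
- spindle1 (a point): Top of a winder spindle, on its axis, 94 mm above the table.
- spindle2 (a point): Top of a winder spindle, on its axis, 94 mm above the table.
- spindle3 (a point): Top of a winder spindle, on its axis, 94 mm above the table.
- spindle4 (a point): Top of a winder spindle, on its axis, 94 mm above the table.
- console: Fixed grey counter box 120 mm (its x) by 210 mm (its y), 45 mm high; its -x face looks roughly to the robot. On top are the reset knobs of two turns counters: the yellow one at y = +52 mm, the green one at y = -52 mm. Origin: centre of the underside, z up.
- yellow_counter (a joint): Reset knob of the yellow wire's turns counter (yellow knob), rad: 0 is the zero stop, where its black line points to the red mark on the box (the box's -x); it grows clockwise seen from above, up to 5.6. To reset, turn it anticlockwise seen from above until it meets the stop. Stays where it is left (0.03 N m).
- yellow_counter_grip (a point): Grip point of the yellow reset knob, on its upright axis, 82 mm above the table. The grip is an upright bar 14 mm thick and 53 mm long, its top 7 mm above this point, on a disc 56 mm in diameter whose top is 23 mm below this point. The frame turns with the knob: x runs along the bar, the black line is at the -x end.
- green_counter (a joint): Reset knob of the green wire's turns counter (green knob), rad: 0 is the zero stop, where its black line points to the red mark on the box (the box's -x); it grows clockwise seen from above, up to 5.6. To reset, turn it anticlockwise seen from above until it meets the stop. Stays where it is left (0.03 N m).
- green_counter_grip (a point): Grip point of the green reset knob, on its upright axis, 82 mm above the table. The grip is an upright bar 14 mm thick and 53 mm long, its top 7 mm above this point, on a disc 56 mm in diameter whose top is 23 mm below this point. The frame turns with the knob: x runs along the bar, the black line is at the -x end.
- drive_lever (a joint): Drive lever of the winder, in rad: 0 is running (leaning 0.5 rad to the winder's -x side, near the robot), 1.0 is off (leaning 0.5 rad towards its +x side). Starts between 0 and 0.25; stays where it is left, 0.06 N m of friction. Its pivot is 56 mm above the table, 138 mm from the winder's middle in its -y direction, on an outrigger of the housing; its axis is along the winder's y.
- drive_lever_tip (a point): Centre of the lever's red ball, 26 mm in diameter, 80 mm from the pivot, on a steel rod 10 mm thick.
- router: Bystander: white router, 130 x 210 x 36 mm, origin centre of the underside.
- jar: Bystander: clear jar with blue cap, 52 mm in diameter, 70 mm high, origin centre of the underside.
- screwdriver: Bystander: screwdriver with orange handle, lying.
- empty_bobbin: Bystander: empty grey bobbin of the same outer size as the wound ones, standing on the table, not part of the job.
- tester: Bystander: orange cable tester, 150 x 70 x 32 mm, lying, origin centre of the underside.
There are look-alikes about, which are no part of the job. What is shaped like the console but pink is not meant.

How it is judged:
By the outcome, as a careful person would: the job done as asked, in the order asked, and still so for the second after the job is handed in, with the robot touching nothing.
Of bobbin_yellow1, bobbin_yellow2, bobbin_green1, bobbin_green2 only 3 to 4 are there at a start; the rules pass over those that are not, and their reading is None.
At some moment in a run one of yellow_tray, green_tray may be knocked a few centimetres aside while the robot is not near it.
It also fails if it takes over 210 s, if anything falls off the work surface, if the arm or the gripper's body presses on something with over 40 N, if the wrist force passes 120 N, or if a joint passes its speed limit or range.

## Working session

There is one attempt and no reset: what is moved stays moved. The work goes in short steps, Python scripts to look and compute and a tool call to move; the robot and the scene stay as the last step left them, time stands still between calls to the robot, and variables do not carry over. Pictures are saved under pics/ and viewed, at most 14 in all, crops included, and the job is handed in when it is done.

Besides the shell and the picture viewer there is one more tool, called after "Call:" as name(argument=value, ...) on one line, values as JSON. carry_out: Moves the arm, as the interface text tells. Its arguments: {"type":"object","properties":{"linear":{"type":"array"},"angular":{"type":"array"},"hand":{"type":"array"},"force":{"type":"number"}},"required":["linear","angular","hand"]}

```bash
ls; mkdir -p pics
cat > h.py <<'E'
import numpy as np, cv2
from rig import manip
def cam(n):
    c=manip.camera_params(n); V=np.array(c["view"]); return c,V
def proj(n,p):
    c,V=cam(n); q=V[:3,:3]@np.array(p)+V[:3,3]; s=q[:2]/q[2]; s=s*(1+c["k1"]*(s@s)); return np.array([c["fx"]*s[0]+c["cx"],c["fy"]*s[1]+c["cy"]])
def ray(n,uv):
    c,V=cam(n); d=np.array([(uv[0]-c["cx"])/c["fx"],(uv[1]-c["cy"])/c["fy"]]); s=d.copy()
    for _ in range(20): s=d/(1+c["k1"]*(s@s))
    R=V[:3,:3]; return -R.T@V[:3,3], R.T@np.array([s[0],s[1],1])
def onz(n,uv,z):
    o,d=ray(n,uv); return o+d*(z-o[2])/d[2]
def tri(uva,uvb,a="top",b="side"):
    o1,d1=ray(a,uva);o2,d2=ray(b,uvb)
    A=np.stack([d1,-d2],1); t=np.linalg.lstsq(A,o2-o1,rcond=None)[0]
    p,q=o1+t[0]*d1,o2+t[1]*d2; return (p+q)/2,np.linalg.norm(p-q)
def snap(n,f):
    im=manip.get_image(n); cv2.imwrite("pics/"+f,im[:,:,::-1]); return im
E
python3 - <<'E'
from h import *
for n in("top","side"):
    snap(n,n+"0.png"); print(n,manip.camera_params(n))
s=manip.get_state();print(s)
E
```

```text
pics
top {'fx': 455.9330720508284, 'fy': 455.9330720508284, 'cx': 277.0756531147253, 'cy': 207.2877995843332, 'k1': 0.03115036120678465, 'view': array([[-0.0195143 , -0.99975604,  0.01034649,  0.01259796],
       [-0.98532886,  0.01747575, -0.16976937,  0.53836941],
       [ 0.16954714, -0.01350762, -0.98542951,  1.34655593],
       [ 0.        ,  0.        ,  0.        ,  1.        ]])}
side {'fx': 436.74956782861113, 'fy': 436.74956782861113, 'cx': 279.82587490876944, 'cy': 212.2259775955381, 'k1': -0.01332885707438889, 'view': array([[ 0.99841877, -0.05282104,  0.01923283, -0.5396258 ],
       [-0.01982356, -0.65099934, -0.7588194 ,  0.08991657],
       [ 0.05260219,  0.75723827, -0.65101706,  1.20149775],
       [ 0.        ,  0.        ,  0.        ,  1.        ]])}
{'clock': 0.1, 'qpos': array([ 1.08698270e+00,  2.76571889e-01,  1.50600685e+00,  2.20444917e-05,
        1.36069477e+00, -1.20996499e-01]), 'qd': array([ 0.00067377, -0.00274423, -0.00365237, -0.00129054,  0.00026089,
        0.00144716]), 'effort': array([ 4.50824700e-04, -4.17703557e+01, -2.46404314e+01, -3.61907605e-04,
        5.80521446e-03,  1.08674703e-05]), 'position': array([0.20399019, 0.53741217, 0.40390295]), 'ee_rot': array([-2.60582654e-04,  1.80417409e-01,  9.83589778e-01, -7.99082211e-04]), 'contact_force': array([ 0.11508638,  0.03291464, -0.24778258]), 'moment': array([-0.03279427,  0.01214397, -0.05733526]), 'gripper_force': 0.0, 'width': 0.08560355705643363}
```

View pics/top0.png

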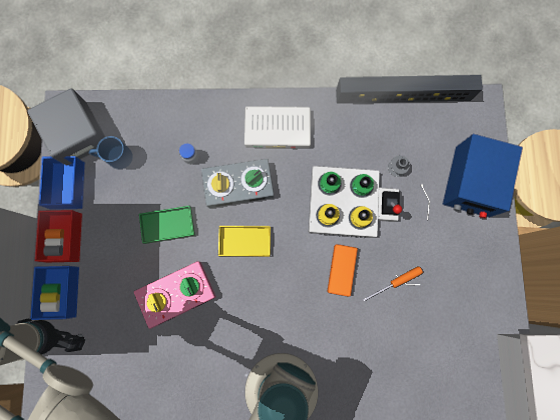

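View pics/side0.png

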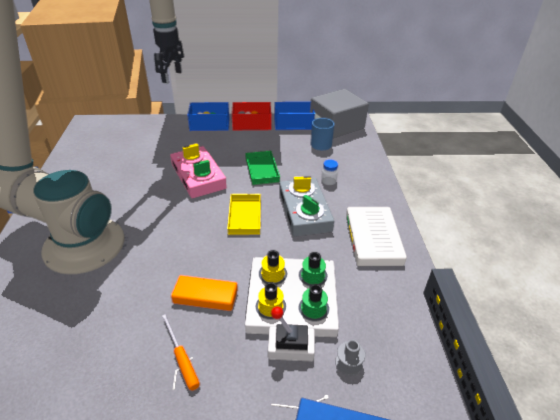

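The top view shows the green bobbins near (330,182) and (363,184), and the yellow ones near (328,215) and (361,216). The lever ball is at (398,210), the grey console at (238,183), the yellow tray at (245,241) and the green tray at (168,225). The side view shows the same layout, with all four bobbins present.

```bash
cat > seg.py <<'E'
from h import *
def blobs(im,lo,hi,roi,amin=15):
    hsv=cv2.cvtColor(im,cv2.COLOR_RGB2HSV); m=cv2.inRange(hsv,np.array(lo),np.array(hi))
    k=np.zeros_like(m);x0,y0,x1,y1=roi;k[y0:y1,x0:x1]=255;m&=k
    n,l,s,c=cv2.connectedComponentsWithStats(m)
    return [(c[i].round(1),s[i].tolist(),(l==i)) for i in range(1,n) if s[i][4]>=amin],hsv
Y=((20,120,60),(35,255,255));G=((45,90,30),(85,255,255));R=((0,150,80),(8,255,255));K=((0,0,0),(179,255,55))
E
python3 - <<'E'
from seg import *
t=cv2.imread("pics/top0.png")[:,:,::-1].copy(); s=cv2.imread("pics/side0.png")[:,:,::-1].copy()
for nm,im,rs in(("top",t,dict(wind=(308,163,380,238),lev=(380,185,410,222),con=(200,158,275,208),tr=(135,200,275,262))),("side",s,dict(wind=(245,245,342,320),lev=(266,300,290,325),con=(275,170,335,240),tr=(225,148,282,238)))):
    for r,roi in rs.items():
        for cn,C in(("Y",Y),("G",G),("R",R),("K",K)):
            for b in blobs(im,*C,roi)[0]: print(nm,r,cn,b[0],b[1])
a=cv2.resize(t[150:265,130:420],None,fx=2.75,fy=2.75,interpolation=cv2.INTER_CUBIC)
b=cv2.resize(s[145:365,165:350],None,fx=1.35,fy=1.35,interpolation=cv2.INTER_CUBIC)
cv2.imwrite("pics/c1.png",a[:,:,::-1])
b=cv2.resize(s[150:340,225:345],None,fx=3.1,fy=3.1,interpolation=cv2.INTER_CUBIC);cv2.imwrite("pics/c2.png",b[:,:,::-1])
E
```

```text
top wind Y [327.8 214.6] [318, 204, 22, 21, 270]
top wind Y [360.5 217. ] [351, 206, 22, 22, 272]
top wind G [329.4 182.8] [320, 172, 21, 21, 267]
top wind G [361.7 185.3] [352, 174, 22, 22, 273]
top wind K [331.6 179.5] [327, 174, 10, 11, 69]
top wind K [365.2 181.7] [360, 177, 11, 11, 74]
top wind K [336.5 190.1] [334, 187, 6, 6, 15]
top wind K [329.7 212.3] [325, 208, 10, 10, 55]
top wind K [363.5 214.5] [359, 210, 10, 10, 64]
top lev R [397.  208.9] [393, 205, 9, 9, 65]
top lev K [389.1 201.6] [382, 192, 18, 23, 268]
top con Y [216.3 182.9] [212, 173, 9, 19, 118]
top con Y [226.9 183. ] [226, 178, 3, 11, 27]
top con G [250.7 175.2] [245, 170, 16, 13, 100]
top con G [256.8 182.4] [249, 176, 14, 11, 57]
top con K [259.4 198.5] [249, 196, 24, 6, 43]
top tr Y [244.3 240.6] [218, 226, 53, 31, 1559]
top tr G [165.8 224.2] [139, 206, 55, 37, 1542]
side wind Y [272.7 270.1] [261, 255, 24, 28, 465]
side wind Y [269.2 301.5] [258, 287, 26, 30, 443]
side wind G [313.  271.7] [301, 257, 25, 27, 471]
side wind G [313.8 305.2] [301, 288, 27, 31, 543]
side wind R [276.8 312.5] [272, 307, 11, 12, 112]
side wind K [272.9 258.6] [268, 251, 10, 15, 103]
side wind K [314.2 260.6] [309, 253, 11, 15, 119]
side wind K [270.5 291.4] [266, 283, 10, 17, 118]
side wind K [315.1 293.5] [310, 284, 11, 18, 135]
side lev Y [272.4 305.5] [266, 300, 18, 17, 171]
side lev R [276.8 312.5] [272, 307, 11, 12, 112]
side con Y [301.7 183.6] [294, 177, 17, 15, 237]
side con G [276.7 176.1] [275, 170, 5, 13, 54]
side con G [309.2 205.5] [301, 195, 18, 20, 260]
side con K [288.7 218.2] [287, 213, 4, 12, 18]
side tr Y [244.3 214.3] [227, 194, 34, 41, 1314]
side tr G [262.1 167.4] [245, 151, 35, 34, 917]
```

View pics/c1.png

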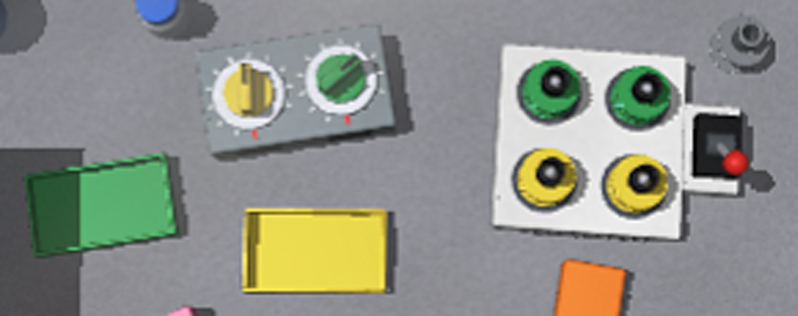

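View pics/c2.png

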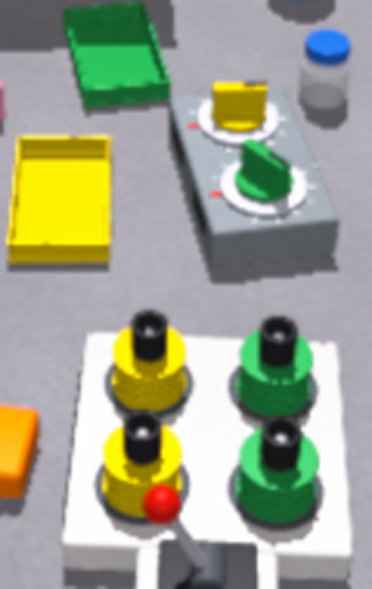

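The two crops give collar tops at about (332,179), (365,182), (330,212) and (364,215) in the top view. In the side view they are at about (273,254), (315,256), (271,287) and (316,289). The yellow knob's line seems to point away from the robot, and the green knob's needs a closer look.

Run:
```python
from seg import *
np.set_printoptions(precision=4,suppress=True)
t=cv2.imread("pics/top0.png")[:,:,::-1].copy(); s=cv2.imread("pics/side0.png")[:,:,::-1].copy()
print("cams",ray("top",(0,0))[0],ray("side",(0,0))[0])
T=[(331.8,179.1),(365.3,182),(330,212.5),(363.8,215.5)]
S=[(315,255.8),(315.6,289),(273.1,254.2),(270.8,287.1)]
P=[]
for a,b in zip(T,S): p=tri(a,b);P.append(p[0]);print("bob",*p, onz("top",a,.104))
P=np.array(P);c=P.mean(0);e=(P[0]+P[1]-P[2]-P[3])/4;print("winder c",c,"yaw",np.arctan2(e[1],e[0]),e,(P[0]-P[1]+P[2]-P[3])/4)
print("ball",*tri((397,208.9),(276.8,312.5)))
def rect(im,n,C,roi,z):
    m=max(blobs(im,*C,roi)[0],key=lambda b:b[1][4])[2]
    q=cv2.findContours(m.astype(np.uint8),0,1)[0];q=max(q,key=len).reshape(-1,2)
    w=np.array([onz(n,p,z)[:2]for p in q],np.float32)*1000
    r=cv2.minAreaRect(w);print(n,"tray z",z,np.array(r[0]).round(1),np.array(r[1]).round(1),round(r[2],1))
    bp=cv2.approxPolyDP(cv2.convexHull(q),3,True).reshape(-1,2);print(bp.tolist())
for z in(.0,.024):
  rect(t,"top",Y,(205,215,280,262),z);rect(t,"top",G,(130,200,205,250),z)
  rect(s,"side",Y,(220,185,270,240),z);rect(s,"side",G,(240,145,285,190),z)
# console red marks, white dial discs
for n,im,roi in(("top",t,(200,158,275,208)),("side",s,(275,170,335,240))):
  for nm,C in(("red",((0,60,120),(12,255,255))),("red2",((170,60,120),(179,255,255))),("white",((0,0,200),(179,40,255)))):
    for b in blobs(im,*C,roi,2)[0]: print(n,nm,b[0],b[1])
a=cv2.resize(t[160:206,200:275],None,fx=8,fy=8,interpolation=cv2.INTER_CUBIC)
b=cv2.resize(s[170:235,275:335],None,fx=9,fy=9,interpolation=cv2.INTER_CUBIC)[:, :]
h=max(a.shape[0],b.shape[0]);b=cv2.resize(b,(200*1,217))
z=np.zeros((368,800,3),np.uint8);z[:a.shape[0],:600]=a;z[:217,600:]=b;cv2.imwrite("pics/c3.png",z[:,:,::-1])
```

```text
cams [0.3024 0.0214 1.4182] [ 0.4774 -0.8798  0.8608]
bob [ 0.6126 -0.1604  0.1021] 0.0036755834637516695 [ 0.6103 -0.1602  0.104 ]
bob [ 0.6027 -0.2597  0.0999] 0.003885693149991756 [ 0.5997 -0.2588  0.104 ]
bob [ 0.5126 -0.1511  0.1015] 0.003659106697146869 [ 0.5103 -0.1509  0.104 ]
bob [ 0.5028 -0.2501  0.0991] 0.004744717588964584 [ 0.4997 -0.2492  0.104 ]
winder c [ 0.5577 -0.2053  0.1006] yaw -0.0945373163260955 [ 0.05   -0.0047  0.0003] [0.0049 0.0496 0.0012]
ball [ 0.5137 -0.3404  0.1285] 0.0003248526862496439
top tray z 0.0 [442.  106.6] [161.1  93.6] 88.9
[[270, 227], [268, 256], [218, 255], [219, 226]]
top tray z 0.0 [500.2 349.9] [ 94.9 161.5] 8.3
[[189, 206], [193, 234], [142, 242], [139, 214]]
side tray z 0.0 [439.4 121.4] [184.5  96.3] 88.4
[[260, 194], [259, 234], [228, 234], [231, 194]]
side tray z 0.0 [499.  365.5] [100.1 194.5] 8.6
[[271, 151], [279, 180], [252, 184], [245, 154]]
top tray z 0.024 [439.7 105.1] [158.4  92. ] 88.9
[[270, 227], [268, 256], [218, 255], [219, 226]]
top tray z 0.024 [496.9 344.3] [ 93.3 158.8] 8.3
[[189, 206], [193, 234], [142, 242], [13
[... 406 characters left out ...]
, 167, 26, 24, 201]
top white [218.2 184.1] [207, 171, 26, 26, 203]
top white [234.5 188. ] [234, 188, 2, 1, 2]
side red [294.5 212. ] [294, 212, 2, 1, 2]
side red2 [286.4 190.4] [285, 190, 4, 2, 5]
side red2 [294.3 212.1] [293, 211, 4, 3, 7]
side white [300.5 189.1] [286, 181, 32, 15, 146]
side white [315.5 192.5] [315, 192, 2, 2, 4]
side white [312.  195.8] [311, 195, 3, 2, 4]
side white [291.5 197. ] [291, 197, 2, 1, 2]
side white [298.5 198. ] [298, 198, 2, 1, 2]
side white [301.  210.5] [293, 201, 21, 18, 120]
side white [321.1 209.7] [318, 203, 9, 14, 66]
side white [320.3 218.3] [320, 218, 2, 2, 3]
side white [307. 221.] [306, 221, 3, 1, 3]
side white [314.5 221. ] [314, 221, 2, 1, 2]
```

View pics/c3.png

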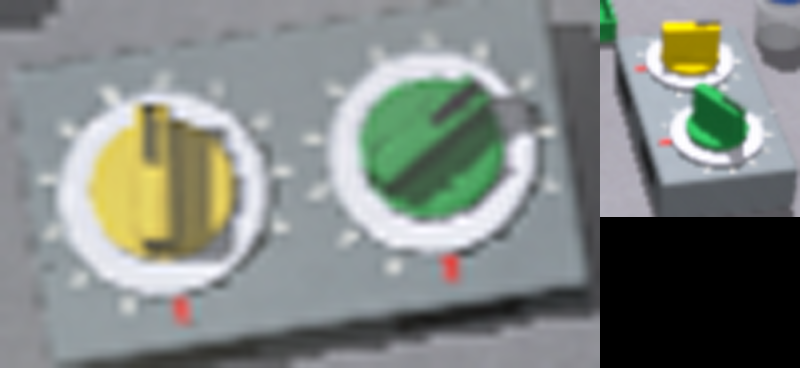

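The yellow knob's line points away from the robot, about half a turn from zero. The green knob's line points up-right in the top view, about 230° from zero. First I move to the lever with the fingers shut.

Call:
carry_out(linear=[[0.02, -0.072, 0], [0.02, -0.072, 0], [0.02, -0.072, 0], [0.02, -0.072, 0], [0.02, -0.072, 0], [0.02, -0.072, 0], [0.02, -0.072, 0], [0.02, -0.072, 0]], angular=[[0, 0, 0.43], [0, 0, 0.43], [0, 0, 0.43], [0, 0, 0.43], [0, 0, 0.43], [0, 0, 0.43], [0, 0, 0.43], [0, 0, 0.43]], hand=[0, 0, 0, 0, 0, 0, 0, 0])

```text
clock: 0.77
position: [0.2838, 0.2478, 0.4045]
ee_rot: [-0.0, 0.042, 0.999, -0.0]
contact_force: [0.4, 0.1, -0.4]
width: -0.0
gripper_force: 0.0
```

Call:
carry_out(linear=[[0.02, -0.072, 0], [0.02, -0.072, 0], [0.02, -0.072, 0], [0.02, -0.072, 0], [0.02, -0.072, 0], [0.02, -0.072, 0], [0.02, -0.072, 0], [0.02, -0.072, 0]], angular=[[0, 0, 0], [0, 0, 0], [0, 0, 0], [0, 0, 0], [0, 0, 0], [0, 0, 0], [0, 0, 0], [0, 0, 0]], hand=[0, 0, 0, 0, 0, 0, 0, 0])

```text
clock: 1.43
position: [0.3637, -0.0402, 0.4047]
ee_rot: [0.0, 0.044, 0.999, 0.0]
contact_force: [0.8, 0.2, 0.2]
width: 0.0
gripper_force: 0.0
```

Call:
carry_out(linear=[[0.02, -0.072, 0], [0.02, -0.072, 0], [0.02, -0.072, 0], [0.02, -0.072, 0], [0.02, -0.072, 0], [0.02, -0.072, 0], [0.02, -0.072, 0], [0.02, -0.072, 0]], angular=[[0, 0, 0], [0, 0, 0], [0, 0, 0], [0, 0, 0], [0, 0, 0], [0, 0, 0], [0, 0, 0], [0, 0, 0]], hand=[0, 0, 0, 0, 0, 0, 0, 0])

```text
clock: 2.1
position: [0.444, -0.3283, 0.4042]
ee_rot: [-0.0, 0.044, 0.999, 0.0]
contact_force: [1.2, -0.5, 0.3]
width: 0.0002
gripper_force: 0.0
```

Run:
```python
from seg import *
np.set_printoptions(precision=4,suppress=True)
for nm,uv,uv2 in(("Y",(220.2,184.4),(219,182.2)),("G",(254.4,179.4),(254,176.9))): print(nm,onz("top",uv,.059),onz("top",uv2,.089))
a=onz("top",(222.4,198.2),.045);b=onz("top",(255.8,192.8),.045);d=a-b;print("marks",a,b,"yaw",np.arctan2(-d[0],d[1]),np.linalg.norm(d))
# bar directions
f=lambda x,y:(200+x/8,160+y/8)
for nm,p,q in(("Y",(152,250),(152,102)),("G",(434,122),(478,80))):
    d=onz("top",f(*q),.089)-onz("top",f(*p),.089);print(nm,"line dir",np.degrees(np.arctan2(d[1],d[0])))
s=manip.get_state();print(s["clock"],s["position"],s["ee_rot"],s["qpos"])
```

```text
Y [0.6101 0.1746 0.059 ] [0.61   0.1748 0.089 ]
G [0.6239 0.0703 0.059 ] [0.6245 0.0704 0.089 ]
marks [0.5699 0.1694 0.045 ] [0.585 0.067 0.045] yaw 0.1465116048528942 0.1034796176803619
Y line dir 0.09386431536795928
G line dir -46.36258977517283
2.1 [ 0.444  -0.3283  0.4042] [-0.0003  0.0441  0.999   0.0004] [-0.7627  0.2422  1.5536  0.0003  1.3469 -2.2454]
```

Call:
carry_out(linear=[[0, -0.005, -0.06], [0, -0.005, -0.06], [0, -0.005, -0.06], [0, -0.005, -0.06], [0.04, -0.003, 0], [0.04, -0.003, 0], [0.03, -0.003, 0], [0.03, -0.003, 0]], angular=[[0, 0, 0], [0, 0, 0], [0, 0, 0], [0, 0, 0], [0, 0, 0], [0, 0, 0], [0, 0, 0], [0, 0, 0]], hand=[0, 0, 0, 0, 0, 0, 0, 0])

```text
clock: 2.77
position: [0.5144, -0.3423, 0.2838]
ee_rot: [-0.001, 0.044, 0.999, 0.001]
contact_force: [-1.6, -0.5, 1.0]
width: -0.0001
gripper_force: 0.7
```

Call:
carry_out(linear=[[0.02, -0.002, 0], [0.02, -0.002, 0], [0.01, -0.001, 0], [0.01, 0, 0], [0, 0, 0]], angular=[[0, 0, 0], [0, 0, 0], [0, 0, 0], [0, 0, 0], [0, 0, 0]], hand=[0, 0, 0, 0, 0])

```text
clock: 3.18
position: [0.5446, -0.3449, 0.2845]
ee_rot: [0.0, 0.044, 0.999, 0.0]
contact_force: [0.8, 0.2, -0.3]
width: -0.0003
gripper_force: 0.0
```

Call:
carry_out(linear=[[0.01, -0.001, 0], [0.01, -0.001, 0], [0.006, -0.001, 0], [0, 0, 0]], angular=[[0, 0, 0], [0, 0, 0], [0, 0, 0], [0, 0, 0]], hand=[0, 0, 0, 0])

```text
clock: 3.52
position: [0.5576, -0.3465, 0.2847]
ee_rot: [0.0, 0.044, 0.999, -0.0]
contact_force: [0.6, 0.3, -0.3]
width: 0.0001
gripper_force: 0.0
```

Run:
```python
from seg import *
np.set_printoptions(precision=4,suppress=True)
im=snap("side","s1.png");t=snap("top","t1.png")
B=blobs(im,*R,(255,280,330,345))[0];
for b in B: print("side",b[0],b[1])
B=blobs(t,*R,(375,170,415,225))[0];
for b in B: print("top",b[0],b[1])
pv=np.array([.544,-.342,.056]);e=np.array([.9955,-.0944,0])
for a in(.8,.9,1.0):
    p=pv+.08*(np.sin(a-.5)*e+np.cos(a-.5)*np.array([0,0,1]));print(a,p,proj("side",p),proj("top",p))
```

```text
side [310.9 313.7] [306, 308, 11, 13, 103]
0.8 [ 0.5675 -0.3442  0.1324] [303.3832 312.0338] [397.4893 190.1692]
0.9 [ 0.575  -0.3449  0.1297] [307.0085 313.0254] [397.3122 187.8284]
1.0 [ 0.5822 -0.3456  0.1262] [310.4436 314.2253] [397.0644 185.6614]
```

Call:
carry_out(linear=[[0.006, 0, 0], [0.004, 0, 0], [0, 0, 0]], angular=[[0, 0, 0], [0, 0, 0], [0, 0, 0]], hand=[0, 0, 0])

```text
clock: 3.87
position: [0.5618, -0.3465, 0.2847]
ee_rot: [-0.001, 0.044, 0.999, 0.0]
contact_force: [-2.6, 0.2, 1.1]
width: 0.0002
gripper_force: 1.3
```

Call:
carry_out(linear=[[0.004, 0, 0], [0, 0, 0]], angular=[[0, 0, 0], [0, 0, 0]], hand=[0, 0])

```text
clock: 4.03
position: [0.5626, -0.3465, 0.2847]
ee_rot: [-0.003, 0.044, 0.999, 0.0]
contact_force: [-5.5, 0.1, 3.6]
width: -0.0
gripper_force: 3.4
```

Run:
```python
from seg import *
im=snap("side","s2.png")
for b in blobs(im,*R,(255,280,330,345))[0]: print("side",b[0],b[1])
```

```text
side [312.9 314.6] [309, 309, 9, 12, 94]
```

Call:
carry_out(linear=[[-0.06, 0, 0], [-0.04, 0, 0.05], [-0.028, 0.033, 0.05], [0, 0.08, 0], [0, 0.08, 0], [0, 0, 0], [0, 0, 0], [0, 0, 0]], angular=[[0, 0, 0], [0, 0, 0], [0, 0, 0], [0, 0, 0], [0, 0, 0], [0, 0, 0], [0, 0, 0], [0, 0, 0]], hand=[0, 0.8, 0.8, 0.8, 0.8, 0.8, 0.8, 0.8])

```text
clock: 4.75
position: [0.5006, -0.2499, 0.3352]
ee_rot: [0.001, 0.043, 0.999, -0.001]
contact_force: [-0.1, 0.4, -0.3]
width: 0.0684
gripper_force: 0.0
```

Run:
```python
from seg import *
im=snap("side","s3.png");print(manip.get_state()["position"],manip.get_state()["width"])
for b in blobs(im,*R,(255,280,330,345))[0]: print("side",b[0],b[1])
a=cv2.resize(im[180:350,220:350],None,fx=3.4,fy=3.4,interpolation=cv2.INTER_CUBIC);cv2.imwrite("pics/c4.png",a[:,:,::-1])
```

```text
[ 0.50063033 -0.25054531  0.33497853] 0.0680505802147415
side [311.7 314.5] [306, 309, 12, 12, 119]
```

View pics/c4.png

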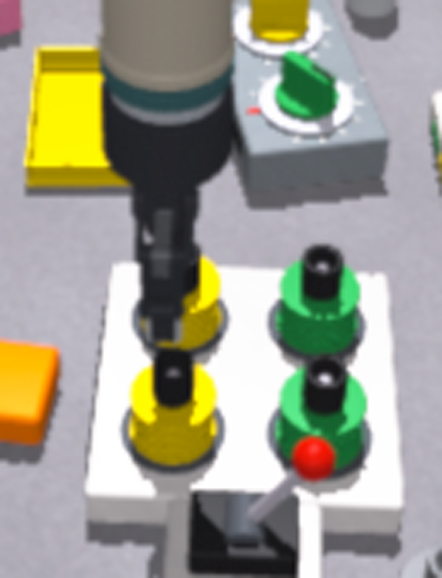

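The side crop shows the lever off, with its ball at (312,314) in the full image. The open gripper hangs over the front yellow bobbin. I'll descend and grip.

Call:
carry_out(linear=[[0.002, 0, -0.05], [0, 0, -0.05], [0, 0, -0.04], [0, 0, -0.02], [0, 0, -0.008], [0, 0, 0], [0, 0, 0]], angular=[[0, 0, 0], [0, 0, 0], [0, 0, 0], [0, 0, 0], [0, 0, 0], [0, 0, 0], [0, 0, 0]], hand=[0.8, 0.8, 0.8, 0.8, 0.8, 0.8, 0.5], force=40)

```text
clock: 5.38
position: [0.5016, -0.2507, 0.2513]
ee_rot: [0.001, 0.044, 0.999, -0.0]
contact_force: [0.2, -0.6, -0.0]
width: 0.0577
gripper_force: 0.0
```

Call:
carry_out(linear=[[0, 0, 0], [0, 0, 0], [0, 0, 0], [0, 0, 0], [0, 0, 0], [0, 0, 0]], angular=[[0, 0, 0], [0, 0, 0], [0, 0, 0], [0, 0, 0], [0, 0, 0], [0, 0, 0]], hand=[0.2, 0.2, 0.2, 0.2, 0.2, 0.2])

```text
clock: 5.88
position: [0.5015, -0.2503, 0.2521]
ee_rot: [0.001, 0.044, 0.999, -0.001]
contact_force: [-0.5, -1.2, 6.6]
width: 0.0288
gripper_force: 39.5
```

Call:
carry_out(linear=[[0, 0, 0.03], [0, 0, 0.05], [0, 0, 0.05], [0, 0, 0.06], [0, 0, 0.06], [0, 0, 0]], angular=[[0, 0, 0], [0, 0, 0], [0, 0, 0], [0, 0, 0], [0, 0, 0], [0, 0, 0]], hand=[0.2, 0.2, 0.2, 0.2, 0.2, 0.2])

```text
clock: 6.38
position: [0.5023, -0.2505, 0.3816]
ee_rot: [0.005, 0.044, 0.999, -0.003]
contact_force: [1.1, -0.3, -1.3]
width: 0.029
gripper_force: 40.5
```

```bash
cat > trays.py <<'E'
from seg import *
np.set_printoptions(precision=4,suppress=True)
def tray(t,C,near,nm):
    u,v=proj("top",(*near,.024)).astype(int)
    bs=blobs(t,*C,(max(u-50,0),max(v-40,0),u+50,v+40),300)[0]
    if not bs: print(nm,"none");return
    m=max(bs,key=lambda b:b[1][4])[2]
    q=max(cv2.findContours(m.astype(np.uint8),0,1)[0],key=len).reshape(-1,2)
    r=cv2.minAreaRect(np.array([onz("top",p,.024)[:2]for p in q],np.float32)*1000)
    (cx,cy),(w,h),a=r
    yaw=a if h>w else a-90
    y=np.array([-np.sin(np.radians(yaw)),np.cos(np.radians(yaw))])
    c=np.array([cx,cy]);print(nm,c.round(1),round(w),round(h),"yaw",round(yaw,1),"slots +y",(c+37*y).round(1),"-y",(c-37*y).round(1))
def both(name="t.png"):
    t=snap("top",name);tray(t,Y,(.44,.105),"yel");tray(t,G,(.497,.344),"grn");return t
if __name__=="__main__": 
    import sys
    s=manip.get_state();print(s["position"],s["width"],s["gripper_force"],s["contact_force"]);both(sys.argv[1])
E
python3 trays.py t3.png
```

```text
[ 0.5023 -0.2505  0.3816] 0.02903091116896211 40.5202442407608 [ 1.1171 -0.3452 -1.2862]
yel [439.7 105.1] 158 92 yaw -1.1 slots +y [440.4 142.1] -y [439.   68.1]
grn [497.  344.4] 93 159 yaw 8.5 slots +y [491.5 381. ] -y [502.5 307.8]
```

Call:
carry_out(linear=[[-0.0124, 0.06, 0], [-0.0124, 0.08, 0], [-0.0124, 0.08, 0], [-0.0124, 0.08, 0], [-0.0124, 0.08, 0], [-0.0124, 0.08, 0], [-0.0124, 0.08, 0], [-0.0124, 0.08, 0]], angular=[[0, 0, 0], [0, 0, 0], [0, 0, 0], [0, 0, 0], [0, 0, 0], [0, 0, 0], [0, 0, 0], [0, 0, 0]], hand=[0.2, 0.2, 0.2, 0.2, 0.2, 0.2, 0.2, 0.2])

```text
clock: 7.1
position: [0.4499, 0.0619, 0.3741]
ee_rot: [-0.002, 0.044, 0.999, 0.0]
contact_force: [1.3, -0.3, -1.8]
width: 0.0293
gripper_force: 40.5
```

Call:
carry_out(linear=[[-0.0124, 0.08, 0], [-0.0124, 0.06, 0], [0, 0.025, 0], [0, 0, 0], [0, 0, 0], [0, 0, 0]], angular=[[0, 0, 0], [0, 0, 0], [0, 0, 0], [0, 0, 0], [0, 0, 0], [0, 0, 0]], hand=[0.2, 0.2, 0.2, 0.2, 0.2, 0.2])

```text
clock: 7.6
position: [0.4388, 0.142, 0.3747]
ee_rot: [-0.001, 0.044, 0.999, -0.001]
contact_force: [0.2, 0.2, -2.2]
width: 0.0292
gripper_force: 40.6
```

Run:
```python
from seg import *
im=snap("side","s4.png");s=manip.get_state();print(s["position"],s["ee_rot"],s["contact_force"])
a=im[40:340,150:400];cv2.imwrite("pics/c5.png",cv2.resize(a,None,fx=2,fy=2)[:,:,::-1])
```

```text
[0.43898044 0.14175964 0.37494733] [-7.72260282e-04  4.42071006e-02  9.99021985e-01 -4.56912463e-04] [ 0.50199961  0.03928771 -1.62948846]
```

View pics/c5.png

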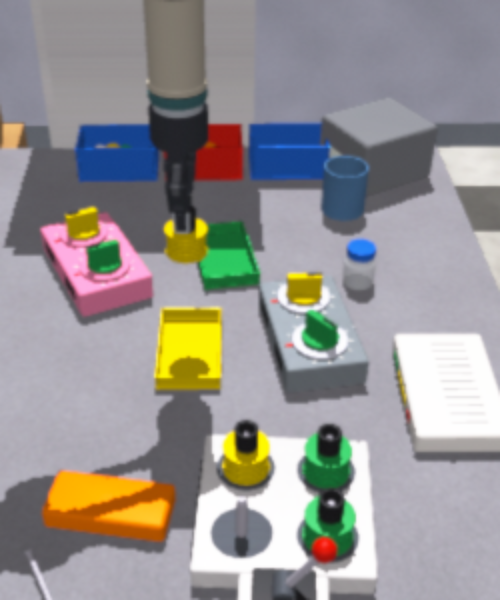

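The bobbin is held upright above the yellow tray, at crop (186,240). Its spindle is empty. Now I lower it.

Call:
carry_out(linear=[[0.002, 0, -0.06], [0, 0, -0.07], [0, 0, -0.07], [0, 0, -0.05], [0, 0, -0.03], [0, 0, -0.01], [0, 0, -0.006], [0, 0, 0]], angular=[[0, 0, 0], [0, 0, 0], [0, 0, 0], [0, 0, 0], [0, 0, 0], [0, 0, 0], [0, 0, 0], [0, 0, 0]], hand=[0.2, 0.2, 0.2, 0.2, 0.2, 0.2, 0.2, 0.2])

```text
clock: 8.32
position: [0.4406, 0.1419, 0.2278]
ee_rot: [0.0, 0.044, 0.999, 0.0]
contact_force: [0.4, -0.2, -1.2]
width: 0.0295
gripper_force: 40.6
```

Call:
carry_out(linear=[[0, 0, -0.003], [0, 0, -0.003], [0, 0, 0]], angular=[[0, 0, 0], [0, 0, 0], [0, 0, 0]], hand=[0.2, 0.2, 0.2])

```text
clock: 8.57
position: [0.4404, 0.1426, 0.2255]
ee_rot: [0.001, 0.044, 0.999, 0.0]
contact_force: [-0.6, -0.6, -1.9]
width: 0.0291
gripper_force: 40.6
```

Call:
carry_out(linear=[[0, 0, -0.003], [0, 0, -0.003], [0, 0, 0]], angular=[[0, 0, 0], [0, 0, 0], [0, 0, 0]], hand=[0.2, 0.2, 0.2])

```text
clock: 8.82
position: [0.4403, 0.1426, 0.2221]
ee_rot: [0.001, 0.044, 0.999, 0.0]
contact_force: [0.4, 0.4, 1.4]
width: 0.0292
gripper_force: 40.8
```

Call:
carry_out(linear=[[0, 0, -0.002], [0, 0, 0]], angular=[[0, 0, 0], [0, 0, 0]], hand=[0.2, 0.2])

```text
clock: 8.98
position: [0.4403, 0.1426, 0.222]
ee_rot: [0.001, 0.044, 0.999, 0.0]
contact_force: [-2.6, -0.9, 10.6]
width: 0.0291
gripper_force: 41.5
```

Call:
carry_out(linear=[[0, 0, 0.002], [0, 0, 0], [0, 0, 0], [0, 0, 0], [0, 0, 0.03], [0, 0, 0.06], [0, 0, 0.08], [0, 0, 0.08]], angular=[[0, 0, 0], [0, 0, 0], [0, 0, 0], [0, 0, 0], [0, 0, 0], [0, 0, 0], [0, 0, 0], [0, 0, 0]], hand=[0.7, 0.7, 0.7, 0.7, 0.7, 0.7, 0.7, 0.7])

```text
clock: 9.65
position: [0.4395, 0.1425, 0.3473]
ee_rot: [-0.002, 0.044, 0.999, -0.0]
contact_force: [1.8, -0.4, -0.7]
width: 0.0599
gripper_force: 0.0
```

Call:
carry_out(linear=[[0.018, -0.073, 0], [0.018, -0.073, 0], [0.018, -0.073, 0], [0.018, -0.073, 0], [0.018, -0.073, 0], [0.018, -0.073, 0], [0.018, -0.073, 0], [0.016, -0.073, 0]], angular=[[0, 0, 0], [0, 0, 0], [0, 0, 0], [0, 0, 0], [0, 0, 0], [0, 0, 0], [0, 0, 0], [0, 0, 0]], hand=[0.7, 0.7, 0.7, 0.7, 0.7, 0.7, 0.7, 0.7])

```text
clock: 10.32
position: [0.5112, -0.1513, 0.3465]
ee_rot: [-0.0, 0.044, 0.999, 0.0]
contact_force: [1.0, 0.9, 0.3]
width: 0.0596
gripper_force: 0.0
```

Run:
```python
from trays import *
s=manip.get_state();print(s["position"],s["width"],s["contact_force"]);t=both("t5.png");im=snap("side","s5.png")
z=np.zeros((480,800,3),np.uint8)
z[:,:400]=cv2.resize(t[150:270,180:280],(400,480));z[:,400:]=cv2.resize(im[140:260,210:310],(400,480));cv2.imwrite("pics/c6.png",z[:,:,::-1])
```

```text
[ 0.5112 -0.1513  0.3465] 0.05960162988165799 [1.0175 0.9476 0.3077]
yel [443.9  88.9] 157 89 yaw -1.1 slots +y [444.6 125.8] -y [443.3  51.9]
grn [497.  344.4] 93 159 yaw 8.5 slots +y [491.5 381. ] -y [502.5 307.8]
```

View pics/c6.png

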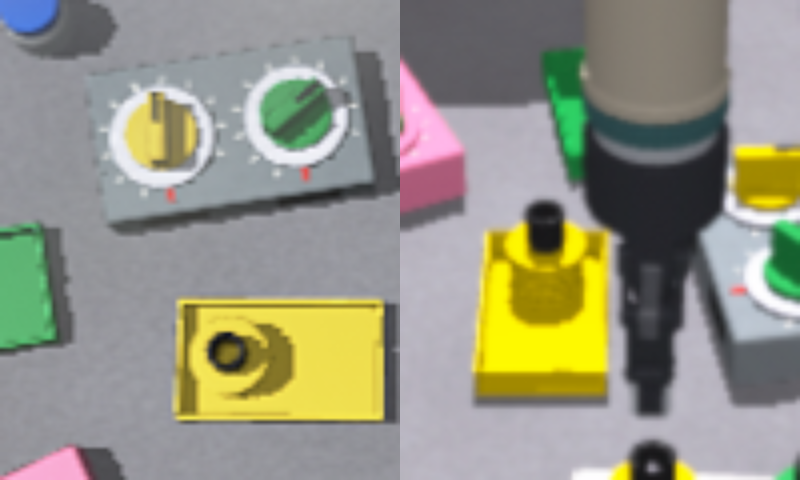

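The first bobbin stands upright in the yellow tray, at crop (228,352). The tray has since been knocked about 16 mm toward -y. I'll fetch the second yellow bobbin.

Call:
carry_out(linear=[[0, 0.001, -0.06], [0, 0, -0.06], [0, 0, -0.04], [0, 0, -0.02], [0, 0, -0.009], [0, 0, 0], [0, 0, 0]], angular=[[0, 0, 0], [0, 0, 0], [0, 0, 0], [0, 0, 0], [0, 0, 0], [0, 0, 0], [0, 0, 0]], hand=[0.7, 0.7, 0.7, 0.7, 0.7, 0.7, 0.5])

```text
clock: 11.0
position: [0.5116, -0.1488, 0.253]
ee_rot: [0.001, 0.044, 0.999, -0.0]
contact_force: [0.2, -0.4, -0.2]
width: 0.0489
gripper_force: 0.0
```

Call:
carry_out(linear=[[0, 0, 0], [0, 0, 0], [0, 0, 0], [0, 0, 0], [0, 0, 0], [0, 0, 0]], angular=[[0, 0, 0], [0, 0, 0], [0, 0, 0], [0, 0, 0], [0, 0, 0], [0, 0, 0]], hand=[0.2, 0.2, 0.2, 0.2, 0.2, 0.2])

```text
clock: 11.5
position: [0.5117, -0.1495, 0.2538]
ee_rot: [0.002, 0.044, 0.999, -0.001]
contact_force: [-1.0, -2.6, 6.5]
width: 0.0291
gripper_force: 39.7
```

Call:
carry_out(linear=[[0, 0, 0.03], [0, 0, 0.05], [0, 0, 0.05], [0, 0, 0.06], [0, 0, 0.06], [0, 0, 0], [0, 0, 0]], angular=[[0, 0, 0], [0, 0, 0], [0, 0, 0], [0, 0, 0], [0, 0, 0], [0, 0, 0], [0, 0, 0]], hand=[0.2, 0.2, 0.2, 0.2, 0.2, 0.2, 0.2])

```text
clock: 12.08
position: [0.5112, -0.1488, 0.3788]
ee_rot: [0.002, 0.044, 0.999, -0.0]
contact_force: [0.5, -0.5, -2.3]
width: 0.0289
gripper_force: 40.6
```

```bash
python3 trays.py t6.png
```

```text
[ 0.5112 -0.1488  0.3788] 0.028940558369447637 40.60560945421457 [ 0.5231 -0.4772 -2.2747]
yel [443.9  88.9] 157 89 yaw -1.1 slots +y [444.6 125.8] -y [443.3  51.9]
grn [497.  344.4] 93 159 yaw 8.5 slots +y [491.5 381. ] -y [502.5 307.8]
```

Call:
carry_out(linear=[[-0.0227, 0.067, 0], [-0.0227, 0.067, 0], [-0.0227, 0.067, 0], [-0.0227, 0.067, 0], [-0.0227, 0.067, 0], [-0.0227, 0.067, 0], [0, 0, 0], [0, 0, 0]], angular=[[0, 0, 0], [0, 0, 0], [0, 0, 0], [0, 0, 0], [0, 0, 0], [0, 0, 0], [0, 0, 0], [0, 0, 0]], hand=[0.2, 0.2, 0.2, 0.2, 0.2, 0.2, 0.2, 0.2])

```text
clock: 12.8
position: [0.4414, 0.0537, 0.3754]
ee_rot: [-0.002, 0.042, 0.999, 0.0]
contact_force: [-0.4, 0.3, -2.3]
width: 0.0286
gripper_force: 40.8
```

Call:
carry_out(linear=[[0, 0, -0.06], [0, 0, -0.07], [0, 0, -0.07], [0, 0, -0.05], [0, 0, -0.03], [0, 0, -0.01], [0, 0, -0.006], [0, 0, 0]], angular=[[0, 0, 0], [0, 0, 0], [0, 0, 0], [0, 0, 0], [0, 0, 0], [0, 0, 0], [0, 0, 0], [0, 0, 0]], hand=[0.2, 0.2, 0.2, 0.2, 0.2, 0.2, 0.2, 0.2])

```text
clock: 13.47
position: [0.4433, 0.0515, 0.2288]
ee_rot: [-0.0, 0.044, 0.999, -0.0]
contact_force: [0.4, -0.1, -2.0]
width: 0.0289
gripper_force: 40.9
```

Call:
carry_out(linear=[[0, 0, -0.004], [0, 0, -0.004], [0, 0, -0.003], [0, 0, 0]], angular=[[0, 0, 0], [0, 0, 0], [0, 0, 0], [0, 0, 0]], hand=[0.2, 0.2, 0.2, 0.2])

```text
clock: 13.8
position: [0.4431, 0.0521, 0.2241]
ee_rot: [0.0, 0.044, 0.999, 0.0]
contact_force: [0.1, 0.4, -2.1]
width: 0.0286
gripper_force: 40.9
```

Call:
carry_out(linear=[[0, 0, -0.002], [0, 0, -0.001], [0, 0, 0]], angular=[[0, 0, 0], [0, 0, 0], [0, 0, 0]], hand=[0.2, 0.2, 0.2])

```text
clock: 14.05
position: [0.443, 0.0522, 0.2238]
ee_rot: [0.001, 0.044, 0.999, -0.0]
contact_force: [-3.5, -0.4, 11.0]
width: 0.0289
gripper_force: 42.0
```

Call:
carry_out(linear=[[0, 0, -0.001], [0, 0, 0]], angular=[[0, 0, 0], [0, 0, 0]], hand=[0.2, 0.2])

```text
clock: 14.22
position: [0.4429, 0.0522, 0.2238]
ee_rot: [0.001, 0.044, 0.999, -0.0]
contact_force: [-4.0, 0.6, 13.9]
width: 0.029
gripper_force: 42.4
```

Call:
carry_out(linear=[[0, 0, 0.003], [0, 0, 0], [0, 0, 0], [0, 0, 0], [0, 0, 0.03], [0, 0, 0.06], [0, 0, 0.08], [0, 0, 0.07]], angular=[[0, 0, 0], [0, 0, 0], [0, 0, 0], [0, 0, 0], [0, 0, 0], [0, 0, 0], [0, 0, 0], [0, 0, 0]], hand=[0.6, 0.6, 0.6, 0.6, 0.6, 0.6, 0.6, 0.6])

```text
clock: 14.88
position: [0.4428, 0.0521, 0.3444]
ee_rot: [-0.001, 0.044, 0.999, 0.0]
contact_force: [1.1, 0.1, -1.0]
width: 0.0513
gripper_force: 0.0
```

Call:
carry_out(linear=[[0.042, -0.053, 0], [0.042, -0.053, 0], [0.042, -0.053, 0], [0.042, -0.053, 0], [0.042, -0.053, 0], [0.042, -0.053, 0], [0.042, -0.053, 0], [0.042, -0.053, 0]], angular=[[0, 0, 0], [0, 0, 0], [0, 0, 0], [0, 0, 0], [0, 0, 0], [0, 0, 0], [0, 0, 0], [0, 0, 0]], hand=[0.6, 0.6, 0.6, 0.6, 0.6, 0.7, 0.7, 0.7])

```text
clock: 15.55
position: [0.6118, -0.1614, 0.3426]
ee_rot: [-0.0, 0.044, 0.999, 0.0]
contact_force: [0.6, -0.0, -0.4]
width: 0.0598
gripper_force: 0.0
```

Run:
```python
from trays import *
s=manip.get_state();print(s["position"],s["width"],s["contact_force"]);t=both("t7.png")
for b in blobs(t,*K,(220,215,285,260),10)[0]: print(b[0],b[1],onz("top",b[0],.07))
```

```text
[ 0.6118 -0.1614  0.3426] 0.05981459817526662 [ 0.5923 -0.0128 -0.3552]
yel [443.9  88.9] 157 89 yaw -1.1 slots +y [444.6 125.8] -y [443.3  51.9]
grn [496.9 344.3] 93 159 yaw 8.3 slots +y [491.5 381. ] -y [502.2 307.7]
[235.5 235.1] [232, 233, 9, 7, 23] [0.4529 0.1278 0.07  ]
[260.8 234.5] [257, 233, 8, 4, 19] [0.4533 0.0528 0.07  ]
[238.  240.7] [235, 238, 7, 5, 12] [0.4361 0.1205 0.07  ]
[261.3 240.9] [258, 239, 8, 4, 13] [0.4342 0.0516 0.07  ]
```

Call:
carry_out(linear=[[-0.001, 0.002, -0.06], [0, 0, -0.06], [0, 0, -0.035], [0, 0, -0.018], [0, 0, -0.008], [0, 0, 0], [0, 0, 0]], angular=[[0, 0, 0], [0, 0, 0], [0, 0, 0], [0, 0, 0], [0, 0, 0], [0, 0, 0], [0, 0, 0]], hand=[0.7, 0.7, 0.7, 0.7, 0.7, 0.7, 0.5])

```text
clock: 16.18
position: [0.611, -0.159, 0.2537]
ee_rot: [0.001, 0.044, 0.999, -0.0]
contact_force: [-0.3, 0.6, 1.0]
width: 0.0492
gripper_force: 0.0
```

Call:
carry_out(linear=[[0, 0, 0], [0, 0, 0], [0, 0, 0], [0, 0, 0], [0, 0, 0], [0, 0, 0]], angular=[[0, 0, 0], [0, 0, 0], [0, 0, 0], [0, 0, 0], [0, 0, 0], [0, 0, 0]], hand=[0.2, 0.2, 0.2, 0.2, 0.2, 0.2])

```text
clock: 16.68
position: [0.6111, -0.1593, 0.2545]
ee_rot: [0.002, 0.044, 0.999, -0.001]
contact_force: [-0.5, -1.1, 6.3]
width: 0.0292
gripper_force: 39.5
```

Call:
carry_out(linear=[[0, 0, 0.03], [0, 0, 0.05], [0, 0, 0.05], [0, 0, 0.06], [0, 0, 0.06], [0, 0, 0], [0, 0, 0]], angular=[[0, 0, 0], [0, 0, 0], [0, 0, 0], [0, 0, 0], [0, 0, 0], [0, 0, 0], [0, 0, 0]], hand=[0.2, 0.2, 0.2, 0.2, 0.2, 0.2, 0.2])

```text
clock: 17.27
position: [0.6105, -0.1588, 0.3789]
ee_rot: [0.001, 0.044, 0.999, -0.0]
contact_force: [-0.1, -0.2, -3.8]
width: 0.0287
gripper_force: 41.2
```

```bash
python3 trays.py t8.png
```

```text
[ 0.6105 -0.1588  0.3789] 0.028674567678123417 41.18398256599903 [-0.1227 -0.1711 -3.824 ]
yel [443.9  88.9] 157 89 yaw -1.1 slots +y [444.6 125.8] -y [443.3  51.9]
grn [496.9 344.3] 93 159 yaw 8.3 slots +y [491.5 381. ] -y [502.2 307.7]
```

Call:
carry_out(linear=[[-0.017, 0.077, 0], [-0.017, 0.077, 0], [-0.017, 0.077, 0], [-0.017, 0.077, 0], [-0.017, 0.077, 0], [-0.017, 0.077, 0], [-0.017, 0.077, 0], [-0.017, 0.077, 0]], angular=[[0, 0, 0], [0, 0, 0], [0, 0, 0], [0, 0, 0], [0, 0, 0], [0, 0, 0], [0, 0, 0], [0, 0, 0]], hand=[0.2, 0.2, 0.2, 0.2, 0.2, 0.2, 0.2, 0.2])

```text
clock: 17.98
position: [0.5408, 0.1507, 0.3749]
ee_rot: [-0.003, 0.044, 0.999, -0.0]
contact_force: [0.8, 0.4, -3.8]
width: 0.0284
gripper_force: 41.3
```

Call:
carry_out(linear=[[-0.017, 0.077, 0], [-0.017, 0.077, 0], [-0.017, 0.077, 0], [-0.017, 0.077, 0], [-0.017, 0.077, 0], [-0.017, 0.077, 0], [0, 0, 0], [0, 0, 0]], angular=[[0, 0, 0], [0, 0, 0], [0, 0, 0], [0, 0, 0], [0, 0, 0], [0, 0, 0], [0, 0, 0], [0, 0, 0]], hand=[0.2, 0.2, 0.2, 0.2, 0.2, 0.2, 0.2, 0.2])

```text
clock: 18.65
position: [0.4899, 0.382, 0.3744]
ee_rot: [-0.002, 0.042, 0.999, -0.002]
contact_force: [-0.5, -0.3, -3.8]
width: 0.0286
gripper_force: 41.5
```

```bash
python3 trays.py t9.png
```

```text
[0.4899 0.382  0.3744] 0.02855377385774789 41.49551756680012 [-0.4722 -0.3274 -3.7958]
yel [443.9  88.9] 157 89 yaw -1.1 slots +y [444.6 125.8] -y [443.3  51.9]
grn [495.3 355.4] 93 181 yaw 8.3 slots +y [489.9 392. ] -y [500.6 318.8]
```

Call:
carry_out(linear=[[0.001, 0, -0.06], [0, 0, -0.07], [0, 0, -0.07], [0, 0, -0.05], [0, 0, -0.03], [0, 0, -0.01], [0, 0, -0.004], [0, 0, 0]], angular=[[0, 0, 0], [0, 0, 0], [0, 0, 0], [0, 0, 0], [0, 0, 0], [0, 0, 0], [0, 0, 0], [0, 0, 0]], hand=[0.2, 0.2, 0.2, 0.2, 0.2, 0.2, 0.2, 0.2])

```text
clock: 19.37
position: [0.4925, 0.3793, 0.2306]
ee_rot: [-0.0, 0.044, 0.999, -0.0]
contact_force: [0.4, 0.5, -3.2]
width: 0.0288
gripper_force: 41.5
```

Call:
carry_out(linear=[[0, 0, -0.004], [0, 0, -0.003], [0, 0, -0.002], [0, 0, 0]], angular=[[0, 0, 0], [0, 0, 0], [0, 0, 0], [0, 0, 0]], hand=[0.2, 0.2, 0.2, 0.2])

```text
clock: 19.7
position: [0.492, 0.3801, 0.2268]
ee_rot: [0.0, 0.044, 0.999, 0.0]
contact_force: [-0.7, -0.1, -3.7]
width: 0.0287
gripper_force: 41.5
```

Call:
carry_out(linear=[[0, 0, -0.002], [0, 0, -0.002], [0, 0, 0]], angular=[[0, 0, 0], [0, 0, 0], [0, 0, 0]], hand=[0.2, 0.2, 0.2])

```text
clock: 19.95
position: [0.492, 0.3802, 0.2246]
ee_rot: [0.0, 0.044, 0.999, 0.0]
contact_force: [-0.4, -0.3, -1.1]
width: 0.0284
gripper_force: 41.7
```

Call:
carry_out(linear=[[0, 0, -0.002], [0, 0, 0]], angular=[[0, 0, 0], [0, 0, 0]], hand=[0.2, 0.2])

```text
clock: 20.12
position: [0.492, 0.3801, 0.2246]
ee_rot: [0.0, 0.044, 0.999, 0.0]
contact_force: [-1.6, -1.2, 5.3]
width: 0.0284
gripper_force: 42.2
```

Call:
carry_out(linear=[[0, 0, 0.001], [0, 0, 0], [0, 0, 0], [0, 0, 0], [0, 0, 0.03], [0, 0, 0.06], [0, 0, 0.08], [0, 0, 0.07]], angular=[[0, 0, 0], [0, 0, 0], [0, 0, 0], [0, 0, 0], [0, 0, 0], [0, 0, 0], [0, 0, 0], [0, 0, 0]], hand=[0.7, 0.7, 0.7, 0.7, 0.7, 0.7, 0.7, 0.7])

```text
clock: 20.78
position: [0.4919, 0.3801, 0.3449]
ee_rot: [-0.0, 0.044, 0.999, -0.0]
contact_force: [1.2, -0.4, 0.6]
width: 0.0594
gripper_force: 0.0
```

Call:
carry_out(linear=[[0.0137, -0.08, 0], [0.0137, -0.08, 0], [0.0137, -0.08, 0], [0.0137, -0.08, 0], [0.0137, -0.08, 0], [0.0137, -0.08, 0], [0.0137, -0.08, 0], [0.0137, -0.08, 0]], angular=[[0, 0, 0], [0, 0, 0], [0, 0, 0], [0, 0, 0], [0, 0, 0], [0, 0, 0], [0, 0, 0], [0, 0, 0]], hand=[0.7, 0.7, 0.7, 0.7, 0.7, 0.7, 0.7, 0.7])

```text
clock: 21.45
position: [0.5467, 0.0582, 0.3438]
ee_rot: [0.0, 0.044, 0.999, 0.0]
contact_force: [0.4, -0.0, -0.2]
width: 0.0597
gripper_force: 0.0
```

Call:
carry_out(linear=[[0.0137, -0.08, 0], [0.0137, -0.08, 0], [0.0137, -0.08, 0], [0.0137, -0.08, 0], [0.0137, -0.08, 0], [0.0137, -0.08, 0], [0.0137, -0.08, 0], [0.0137, -0.079, 0]], angular=[[0, 0, 0], [0, 0, 0], [0, 0, 0], [0, 0, 0], [0, 0, 0], [0, 0, 0], [0, 0, 0], [0, 0, 0]], hand=[0.7, 0.7, 0.7, 0.7, 0.7, 0.7, 0.7, 0.7])

```text
clock: 22.12
position: [0.6015, -0.2616, 0.3436]
ee_rot: [0.0, 0.044, 0.999, 0.0]
contact_force: [0.8, 0.2, -0.2]
width: 0.0598
gripper_force: 0.0
```

Run:
```python
from trays import *
s=manip.get_state();print(s["position"],s["width"],s["contact_force"]);t=both("t10.png")
for b in blobs(t,*K,(135,200,200,250),10)[0]: print(b[0],b[1],onz("top",b[0],.07))
```

```text
[ 0.6015 -0.2616  0.3436] 0.059779966483453455 [ 0.7748  0.2238 -0.2018]
yel [444.   88.8] 157 89 yaw -1.0 slots +y [444.6 125.8] -y [443.3  51.8]
grn [497.  344.4] 93 159 yaw 8.5 slots +y [491.5 381. ] -y [502.5 307.8]
[148.5 222.3] [146, 219, 7, 8, 30] [0.4959 0.3853 0.07  ]
[154.3 224.8] [151, 220, 6, 9, 26] [0.4881 0.368  0.07  ]
```

Call:
carry_out(linear=[[0, 0.001, -0.06], [0, 0, -0.06], [0, 0, -0.035], [0, 0, -0.018], [0, 0, -0.01], [0, 0, 0], [0, 0, 0]], angular=[[0, 0, 0], [0, 0, 0], [0, 0, 0], [0, 0, 0], [0, 0, 0], [0, 0, 0], [0, 0, 0]], hand=[0.7, 0.7, 0.7, 0.7, 0.7, 0.7, 0.5])

```text
clock: 22.75
position: [0.6021, -0.2589, 0.2533]
ee_rot: [0.001, 0.044, 0.999, -0.0]
contact_force: [0.6, 1.2, -0.2]
width: 0.0491
gripper_force: 0.0
```

Call:
carry_out(linear=[[0, 0, 0], [0, 0, 0], [0, 0, 0], [0, 0, 0], [0, 0, 0], [0, 0, 0]], angular=[[0, 0, 0], [0, 0, 0], [0, 0, 0], [0, 0, 0], [0, 0, 0], [0, 0, 0]], hand=[0.2, 0.2, 0.2, 0.2, 0.2, 0.2])

```text
clock: 23.25
position: [0.6022, -0.2592, 0.254]
ee_rot: [0.002, 0.044, 0.999, -0.001]
contact_force: [0.5, -0.7, 5.7]
width: 0.0293
gripper_force: 39.5
```

Call:
carry_out(linear=[[0, 0, 0.03], [0, 0, 0.05], [0, 0, 0.05], [0, 0, 0.06], [0, 0, 0.06], [0, 0, 0], [0, 0, 0]], angular=[[0, 0, 0], [0, 0, 0], [0, 0, 0], [0, 0, 0], [0, 0, 0], [0, 0, 0], [0, 0, 0]], hand=[0.2, 0.2, 0.2, 0.2, 0.2, 0.2, 0.2])

```text
clock: 23.83
position: [0.6017, -0.2589, 0.3787]
ee_rot: [0.002, 0.044, 0.999, -0.001]
contact_force: [0.1, -0.2, -2.9]
width: 0.0294
gripper_force: 40.6
```

```bash
python3 trays.py t11.png
```

```text
[ 0.6017 -0.2589  0.3787] 0.029372027811137305 40.626808404922485 [ 0.0824 -0.1737 -2.9265]
yel [444.   88.8] 157 89 yaw -1.0 slots +y [444.6 125.8] -y [443.3  51.8]
grn [497.  344.4] 93 159 yaw 8.5 slots +y [491.5 381. ] -y [502.5 307.8]
```

Call:
carry_out(linear=[[-0.0132, 0.0755, 0], [-0.0132, 0.0755, 0], [-0.0132, 0.0755, 0], [-0.0132, 0.0755, 0], [-0.0132, 0.0755, 0], [-0.0132, 0.0755, 0], [-0.0132, 0.0755, 0], [-0.0132, 0.0755, 0]], angular=[[0, 0, 0], [0, 0, 0], [0, 0, 0], [0, 0, 0], [0, 0, 0], [0, 0, 0], [0, 0, 0], [0, 0, 0]], hand=[0.2, 0.2, 0.2, 0.2, 0.2, 0.2, 0.2, 0.2])

```text
clock: 24.55
position: [0.5472, 0.0448, 0.3745]
ee_rot: [-0.003, 0.044, 0.999, 0.0]
contact_force: [-0.3, -0.2, -2.5]
width: 0.029
gripper_force: 40.7
```

Call:
carry_out(linear=[[-0.0132, 0.0755, 0], [-0.0132, 0.0755, 0], [-0.0132, 0.0755, 0], [-0.0132, 0.0755, 0], [-0.0132, 0.0755, 0], [-0.0132, 0.0755, 0], [-0.0132, 0.0755, 0], [0, 0, 0]], angular=[[0, 0, 0], [0, 0, 0], [0, 0, 0], [0, 0, 0], [0, 0, 0], [0, 0, 0], [0, 0, 0], [0, 0, 0]], hand=[0.2, 0.2, 0.2, 0.2, 0.2, 0.2, 0.2, 0.2])

```text
clock: 25.22
position: [0.5002, 0.3132, 0.3743]
ee_rot: [-0.003, 0.041, 0.999, 0.002]
contact_force: [-0.3, 0.3, -2.9]
width: 0.0288
gripper_force: 40.9
```

Call:
carry_out(linear=[[0, 0, -0.06], [0, 0, -0.07], [0, 0, -0.07], [0, 0, -0.05], [0, 0, -0.03], [0, 0, -0.01], [0, 0, -0.004], [0, 0, 0]], angular=[[0, 0, 0], [0, 0, 0], [0, 0, 0], [0, 0, 0], [0, 0, 0], [0, 0, 0], [0, 0, 0], [0, 0, 0]], hand=[0.2, 0.2, 0.2, 0.2, 0.2, 0.2, 0.2, 0.2])

```text
clock: 25.88
position: [0.5024, 0.3071, 0.2294]
ee_rot: [-0.001, 0.044, 0.999, -0.0]
contact_force: [0.6, -0.1, -2.5]
width: 0.029
gripper_force: 40.9
```

Call:
carry_out(linear=[[0, 0, -0.004], [0, 0, -0.003], [0, 0, -0.002], [0, 0, 0]], angular=[[0, 0, 0], [0, 0, 0], [0, 0, 0], [0, 0, 0]], hand=[0.2, 0.2, 0.2, 0.2])

```text
clock: 26.22
position: [0.5027, 0.3074, 0.2263]
ee_rot: [0.001, 0.044, 0.999, 0.0]
contact_force: [0.2, 1.1, -2.5]
width: 0.0294
gripper_force: 40.9
```

Call:
carry_out(linear=[[0, 0, -0.002], [0, 0, -0.002], [0, 0, 0]], angular=[[0, 0, 0], [0, 0, 0], [0, 0, 0]], hand=[0.2, 0.2, 0.2])

```text
clock: 26.47
position: [0.5027, 0.3074, 0.2242]
ee_rot: [0.0, 0.044, 0.999, 0.0]
contact_force: [-0.5, -0.4, -0.0]
width: 0.029
gripper_force: 41.1
```

Call:
carry_out(linear=[[0, 0, -0.001], [0, 0, 0]], angular=[[0, 0, 0], [0, 0, 0]], hand=[0.2, 0.2])

```text
clock: 26.63
position: [0.5027, 0.3073, 0.2241]
ee_rot: [0.0, 0.044, 0.999, 0.0]
contact_force: [-1.2, -1.5, 4.3]
width: 0.0297
gripper_force: 41.4
```

Call:
carry_out(linear=[[0, 0, 0.001], [0, 0, 0], [0, 0, 0], [0, 0, 0], [0, 0, 0.03], [0, 0, 0.06], [0, 0, 0.08], [0, 0, 0.07]], angular=[[0, 0, 0], [0, 0, 0], [0, 0, 0], [0, 0, 0], [0, 0, 0], [0, 0, 0], [0, 0, 0], [0, 0, 0]], hand=[0.6, 0.6, 0.6, 0.6, 0.6, 0.6, 0.6, 0.6])

```text
clock: 27.3
position: [0.5025, 0.3073, 0.3449]
ee_rot: [-0.0, 0.044, 0.999, -0.0]
contact_force: [0.5, 1.0, -0.4]
width: 0.051
gripper_force: 0.0
```

Call:
carry_out(linear=[[0.027, -0.033, 0], [0.027, -0.033, 0], [0.027, -0.033, 0], [0.027, -0.033, 0], [0.027, -0.033, 0], [0.027, -0.033, 0], [0.027, -0.033, 0], [0.026, -0.034, 0]], angular=[[0, 0, -1], [0, 0, -1], [0, 0, -1], [0, 0, -1], [0, 0, -1], [0, 0, -1], [0, 0, -1], [0, 0, -1]], hand=[0.5, 0.5, 0.5, 0.5, 0.5, 0.5, 0.5, 0.5])

```text
clock: 27.97
position: [0.6107, 0.174, 0.3435]
ee_rot: [-0.0, 0.358, 0.934, 0.0]
contact_force: [-0.4, 0.0, 0.3]
width: 0.0425
gripper_force: 0.0
```

Call:
carry_out(linear=[[0, 0, 0], [0, 0, 0], [0, 0, 0], [0, 0, 0], [0, 0, 0], [0, 0, 0], [0, 0, 0], [0, 0, 0]], angular=[[0, 0, -1], [0, 0, -1], [0, 0, -1], [0, 0, -1], [0, 0, -1], [0, 0, -1], [0, 0, -1], [0, 0, -1]], hand=[0.5, 0.5, 0.5, 0.5, 0.5, 0.5, 0.5, 0.5])

```text
clock: 28.63
position: [0.6101, 0.1748, 0.3435]
ee_rot: [-0.0, 0.633, 0.774, -0.0]
contact_force: [0.1, -0.5, 1.2]
width: 0.0431
gripper_force: 0.0
```

Call:
carry_out(linear=[[0, 0, 0], [0, 0, 0], [0, 0, 0], [0, 0, 0], [0, 0, 0], [0, 0, 0], [0, 0, 0], [0, 0, 0]], angular=[[0, 0, -1], [0, 0, -1], [0, 0, -1], [0, 0, -1], [0, 0, -1], [0, 0, -1], [0, 0, -1], [0, 0, -1]], hand=[0.5, 0.5, 0.5, 0.5, 0.5, 0.5, 0.5, 0.5])

```text
clock: 29.3
position: [0.6101, 0.1748, 0.3434]
ee_rot: [-0.0, 0.845, 0.535, -0.0]
contact_force: [0.6, -0.4, 0.2]
width: 0.043
gripper_force: 0.0
```

Call:
carry_out(linear=[[0, 0, 0], [0, 0, 0], [0, 0, 0], [0, 0, 0], [0, 0, 0], [0, 0, 0], [0, 0, 0], [0, 0, 0]], angular=[[0, 0, -1], [0, 0, -1], [0, 0, -1], [0, 0, -1], [0, 0, -1], [0, 0, -1], [0, 0, -1], [0, 0, -1]], hand=[0.5, 0.5, 0.5, 0.5, 0.5, 0.5, 0.5, 0.5])

```text
clock: 29.97
position: [0.6101, 0.1749, 0.3434]
ee_rot: [0.0, 0.97, 0.243, -0.0]
contact_force: [-0.2, -0.0, 0.7]
width: 0.0427
gripper_force: 0.0
```

Call:
carry_out(linear=[[0, 0, 0], [0, 0, 0], [0, 0, 0], [0, 0, 0], [0, 0, 0], [0, 0, 0], [0, 0, 0], [0, 0, 0]], angular=[[0, 0, -1], [0, 0, -1], [0, 0, -1], [0, 0, -1], [0, 0, -1], [0, 0, -1], [0, 0, -0.2], [0, 0, 0]], hand=[0.5, 0.5, 0.5, 0.5, 0.5, 0.5, 0.5, 0.5])

```text
clock: 30.63
position: [0.6101, 0.1748, 0.3435]
ee_rot: [0.0, 1.0, -0.0, -0.0]
contact_force: [-0.8, 0.9, 0.4]
width: 0.043
gripper_force: 0.0
```

Run:
```python
from trays import *
s=manip.get_state();print(s["position"],s["ee_rot"],s["qpos"],s["width"]);t=snap("top","t12.png");im=snap("side","s12.png")
z=np.zeros((480,800,3),np.uint8)
z[:,:500]=cv2.resize(t[150:270,130:280],(500,480));z[:,500:]=cv2.resize(im[140:260,225:300],(300,480));cv2.imwrite("pics/c7.png",z[:,:,::-1])
```

```text
[0.6101 0.1748 0.3435] [ 0.0001  1.     -0.0004 -0.0002] [ 0.1696  0.4018  1.468  -0.0001  1.2722  1.7412] 0.042973045740988945
```

View pics/c7.png

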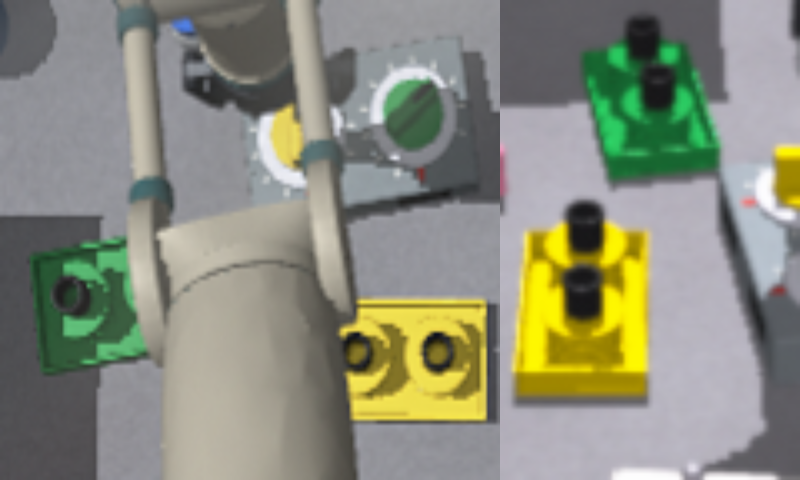

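All four bobbins stand upright in their own trays, and the yellow knob is under the gripper. I'll descend and grip its bar.

Call:
carry_out(linear=[[0, 0, -0.06], [0, 0, -0.06], [0, 0, -0.04], [0, 0, -0.03], [0, 0, -0.015], [0, 0, 0], [0, 0, 0]], angular=[[0, 0, 0], [0, 0, 0], [0, 0, 0], [0, 0, 0], [0, 0, 0], [0, 0, 0], [0, 0, 0]], hand=[0.5, 0.5, 0.5, 0.5, 0.5, 0.5, 0.3], force=25)

```text
clock: 31.32
position: [0.6104, 0.1749, 0.2415]
ee_rot: [0.0, 1.0, -0.001, 0.0]
contact_force: [-0.0, -0.8, 0.1]
width: 0.0316
gripper_force: 0.0
```

Call:
carry_out(linear=[[0, 0, 0], [0, 0, 0], [0, 0, 0], [0, 0, 0], [0, 0, 0], [0, 0, 0]], angular=[[0, 0, 0], [0, 0, 0], [0, 0, 0], [0, 0, 0], [0, 0, 0], [0, 0, 0]], hand=[0, 0, 0, 0, 0, 0])

```text
clock: 31.82
position: [0.6107, 0.1749, 0.2427]
ee_rot: [-0.0, 1.0, -0.001, 0.002]
contact_force: [-0.2, -1.2, 6.5]
width: 0.0132
gripper_force: 29.2
```

Run:
```python
from h import *
s=manip.get_state();print(s["position"],s["ee_rot"],s["width"],s["gripper_force"],s["contact_force"],s["moment"])
```

```text
[0.61065578 0.17492175 0.24269372] [-1.74679012e-04  9.99998399e-01 -9.53606366e-04  1.50392090e-03] 0.013164032856389842 29.1656756401062 [-0.23779867 -1.20513763  6.49542544] [-0.02088113 -0.00767915  0.03220442]
```

Call:
carry_out(linear=[[0, 0, 0], [0, 0, 0], [0, 0, 0], [0, 0, 0], [0, 0, 0], [0, 0, 0], [0, 0, 0], [0, 0, 0]], angular=[[0, 0, 1], [0, 0, 1], [0, 0, 1], [0, 0, 1], [0, 0, 1], [0, 0, 1], [0, 0, 1], [0, 0, 1]], hand=[0, 0, 0, 0, 0, 0, 0, 0])

```text
clock: 32.48
position: [0.6113, 0.1732, 0.2427]
ee_rot: [0.003, 0.949, 0.316, 0.002]
contact_force: [2.4, -6.8, 4.4]
width: 0.0133
gripper_force: 29.1
```

Call:
carry_out(linear=[[0, 0, 0], [0, 0, 0], [0, 0, 0], [0, 0, 0], [0, 0, 0], [0, 0, 0], [0, 0, 0], [0, 0, 0]], angular=[[0, 0, 1], [0, 0, 1], [0, 0, 1], [0, 0, 1], [0, 0, 1], [0, 0, 1], [0, 0, 1], [0, 0, 1]], hand=[0, 0, 0, 0, 0, 0, 0, 0])

```text
clock: 33.15
position: [0.6127, 0.172, 0.2428]
ee_rot: [0.005, 0.801, 0.598, 0.002]
contact_force: [5.9, -9.7, 2.7]
width: 0.0134
gripper_force: 28.8
```

Call:
carry_out(linear=[[0, 0, 0], [0, 0, 0], [0, 0, 0], [0, 0, 0], [0, 0, 0], [0, 0, 0], [0, 0, 0], [0, 0, 0]], angular=[[0, 0, 1], [0, 0, 1], [0, 0, 1], [0, 0, 1], [0, 0, 1], [0, 0, 1], [0, 0, 1], [0, 0, 1]], hand=[0, 0, 0, 0, 0, 0, 0, 0])

```text
clock: 33.82
position: [0.6145, 0.172, 0.2428]
ee_rot: [0.007, 0.572, 0.82, 0.002]
contact_force: [11.2, -10.1, -1.4]
width: 0.013
gripper_force: 28.2
```

Call:
carry_out(linear=[[0, 0, 0], [0, 0, 0], [0, 0, 0], [0, 0, 0], [0, 0, 0], [0, 0, 0], [0, 0, 0], [0, 0, 0]], angular=[[0, 0, 1], [0, 0, 1], [0, 0, 1], [0, 0, 1], [0, 0, 1], [0, 0, 1], [0, 0, 1], [0, 0, 1]], hand=[0, 0, 0, 0, 0, 0, 0, 0])

```text
clock: 34.48
position: [0.6159, 0.1731, 0.2428]
ee_rot: [0.009, 0.286, 0.958, 0.001]
contact_force: [16.1, -5.3, -4.1]
width: 0.0134
gripper_force: 27.8
```

Call:
carry_out(linear=[[0, 0, 0], [0, 0, 0], [0, 0, 0], [0, 0, 0], [0, 0, 0], [0, 0, 0], [0, 0, 0], [0, 0, 0]], angular=[[0, 0, 1], [0, 0, 1], [0, 0, 1], [0, 0, 1], [0, 0, 1], [0, 0, 1], [0, 0, 1], [0, 0, 0]], hand=[0, 0, 0, 0, 0, 0, 0, 0])

```text
clock: 35.15
position: [0.6163, 0.1747, 0.2429]
ee_rot: [0.01, 0.011, 1.0, 0.001]
contact_force: [15.3, -1.0, -5.1]
width: 0.0133
gripper_force: 27.6
```

```bash
cat > st.py <<'E'
from h import *
s=manip.get_state();q=s["ee_rot"];print(s["position"],"yaw",np.degrees(2*np.arctan2(q[2],q[1]))-90,s["width"],s["gripper_force"],s["contact_force"],s["moment"],s["qpos"][5])
E
python3 st.py
```

```text
[0.6162839  0.17465988 0.24285629] yaw 88.79649828092786 0.013267606482690453 27.5696924328804 [15.33909432 -0.96022845 -5.09377375] [-0.1177628  -2.35557182  0.00491266] -1.380461760649807
```

Call:
carry_out(linear=[[0.006, 0, 0], [0.006, 0, 0], [0, 0, 0], [0, 0, 0], [0, 0, 0]], angular=[[0, 0, 0], [0, 0, 0], [0, 0, 1], [0, 0, 0.6], [0, 0, 0]], hand=[0, 0, 0, 0, 0])

```text
clock: 35.57
position: [0.6184, 0.1752, 0.2428]
ee_rot: [0.004, -0.053, 0.999, 0.001]
contact_force: [6.2, 0.5, 3.2]
width: 0.0134
gripper_force: 28.7
```

```bash
python3 st.py
```

```text
[0.61844279 0.17517083 0.24277516] yaw 96.0662981242937 0.013398490413561562 28.7310853600502 [6.24175953 0.49848439 3.22723454] [ 0.12214482 -0.83872873  0.00814077] -1.5090398103958496
```

Call:
carry_out(linear=[[0, 0, 0], [0, 0, 0]], angular=[[0, 0, 0.5], [0, 0, 0]], hand=[0, 0])

```text
clock: 35.73
position: [0.6184, 0.1752, 0.2428]
ee_rot: [0.004, -0.072, 0.997, 0.001]
contact_force: [5.9, 0.8, 1.8]
width: 0.0137
gripper_force: 28.8
```

```bash
python3 st.py
```

```text
[0.61842695 0.17524006 0.24277563] yaw 98.27821569268582 0.013656323073013503 28.759063482284546 [5.86017522 0.84748835 1.75945917] [ 0.1591673  -0.82844215 -0.23260239] -1.5478499379089834
```

Call:
carry_out(linear=[[0.002, 0, 0], [0, 0, 0]], angular=[[0, 0, 0.5], [0, 0, 0]], hand=[0, 0])

```text
clock: 35.9
position: [0.6187, 0.1752, 0.2428]
ee_rot: [0.003, -0.091, 0.996, 0.001]
contact_force: [4.0, 1.0, 5.2]
width: 0.0133
gripper_force: 40.5
```

```bash
python3 st.py
```

```text
[0.61869471 0.17518861 0.24276437] yaw 100.46420475217232 0.013322742000610453 40.54362267052056 [3.99176241 1.01978258 5.17974838] [ 0.18221906 -0.51303654 -0.74956553] -1.5867018855723143
```

Call:
carry_out(linear=[[0, 0, 0], [0, 0, 0], [0, 0, 0], [0, 0, 0], [0, 0, 0.03], [0, 0, 0.05], [0, 0, 0.06], [0, 0, 0.06]], angular=[[0, 0, 0], [0, 0, 0], [0, 0, 0], [0, 0, 0], [0, 0, 0], [0, 0, 0], [0, 0, 0], [0, 0, 0]], hand=[0.5, 0.5, 0.5, 0.5, 0.5, 0.5, 0.5, 0.5])

```text
clock: 36.57
position: [0.6164, 0.1748, 0.3411]
ee_rot: [-0.002, -0.092, 0.996, -0.0]
contact_force: [0.4, -0.0, -0.3]
width: 0.0427
gripper_force: 0.0
```

Call:
carry_out(linear=[[0.0026, -0.0262, 0], [0.0026, -0.0262, 0], [0.0026, -0.0262, 0], [0.0026, -0.0262, 0], [0.0026, -0.0262, 0], [0.0026, -0.0262, 0], [0.0026, -0.0262, 0], [0.0026, -0.0262, 0]], angular=[[0, 0, -1], [0, 0, -1], [0, 0, -1], [0, 0, -1], [0, 0, -1], [0, 0, -1], [0, 0, -1], [0, 0, -1]], hand=[0.5, 0.5, 0.5, 0.5, 0.5, 0.5, 0.5, 0.5])

```text
clock: 37.23
position: [0.627, 0.0695, 0.3407]
ee_rot: [-0.001, 0.228, 0.974, -0.0]
contact_force: [-0.3, -0.3, -0.3]
width: 0.0426
gripper_force: 0.0
```

Call:
carry_out(linear=[[0, 0, 0], [0, 0, 0], [0, 0, 0], [0, 0, 0], [0, 0, 0], [0, 0, 0], [0, 0, 0], [0, 0, 0]], angular=[[0, 0, -1], [0, 0, -1], [0, 0, -1], [0, 0, -1], [0, 0, -1], [0, 0, -1], [0, 0, -1], [0, 0, -1]], hand=[0.5, 0.5, 0.5, 0.5, 0.5, 0.5, 0.5, 0.5])

```text
clock: 37.9
position: [0.627, 0.0701, 0.3406]
ee_rot: [-0.001, 0.522, 0.853, -0.0]
contact_force: [0.8, -0.4, 0.2]
width: 0.0428
gripper_force: 0.0
```

Call:
carry_out(linear=[[0, 0, 0], [0, 0, 0], [0, 0, 0], [0, 0, 0], [0, 0, 0], [0, 0, 0], [0, 0, 0], [0, 0, 0]], angular=[[0, 0, -1], [0, 0, -1], [0, 0, -1], [0, 0, -1], [0, 0, -1], [0, 0, -1], [0, 0, -1], [0, 0, -1]], hand=[0.5, 0.5, 0.5, 0.5, 0.5, 0.5, 0.5, 0.5])

```text
clock: 38.57
position: [0.627, 0.0701, 0.3406]
ee_rot: [-0.001, 0.764, 0.645, -0.001]
contact_force: [-0.3, -0.1, -0.0]
width: 0.0428
gripper_force: 0.0
```

Call:
carry_out(linear=[[0, 0, 0], [0, 0, 0], [0, 0, 0], [0, 0, 0], [0, 0, 0], [0, 0, 0], [0, 0, 0], [0, 0, 0]], angular=[[0, 0, -1], [0, 0, -1], [0, 0, -1], [0, 0, -1], [0, 0, -1], [0, 0, -1], [0, 0, -1], [0, 0, -1]], hand=[0.5, 0.5, 0.5, 0.5, 0.5, 0.5, 0.5, 0.5])

```text
clock: 39.23
position: [0.627, 0.0701, 0.3406]
ee_rot: [-0.0, 0.928, 0.372, -0.001]
contact_force: [0.3, 0.1, 0.4]
width: 0.0429
gripper_force: 0.0
```

Call:
carry_out(linear=[[0, 0, 0], [0, 0, 0], [0, 0, 0], [0, 0, 0], [0, 0, 0], [0, 0, 0], [0, 0, 0], [0, 0, 0]], angular=[[0, 0, -1], [0, 0, -1], [0, 0, -1], [0, 0, -1], [0, 0, -1], [0, 0, -1], [0, 0, -1], [0, 0, -1]], hand=[0.5, 0.5, 0.5, 0.5, 0.5, 0.5, 0.5, 0.5])

```text
clock: 39.9
position: [0.627, 0.0701, 0.3406]
ee_rot: [0.0, 0.998, 0.061, -0.001]
contact_force: [0.2, -0.2, -0.2]
width: 0.0425
gripper_force: 0.0
```

Call:
carry_out(linear=[[0, 0, 0], [0, 0, 0], [0, 0, 0], [0, 0, 0], [0, 0, 0], [0, 0, 0], [0, 0, 0], [0, 0, 0]], angular=[[0, 0, -1], [0, 0, -1], [0, 0, -1], [0, 0, -1], [0, 0, -1], [0, 0, -1], [0, 0, -1], [0, 0, -1]], hand=[0.5, 0.5, 0.5, 0.5, 0.5, 0.5, 0.5, 0.5])

```text
clock: 40.57
position: [0.627, 0.0701, 0.3406]
ee_rot: [0.0, 0.967, -0.256, -0.001]
contact_force: [0.7, -0.4, 0.0]
width: 0.0425
gripper_force: 0.0
```

Call:
carry_out(linear=[[0, 0, 0], [0, 0, 0], [0, 0, 0], [0, 0, 0], [0, 0, 0]], angular=[[0, 0, -1], [0, 0, -1], [0, 0, -1], [0, 0, -0.7], [0, 0, 0]], hand=[0.5, 0.5, 0.5, 0.5, 0.5])

```text
clock: 40.98
position: [0.6271, 0.0701, 0.3407]
ee_rot: [0.0, 0.919, -0.394, -0.001]
contact_force: [0.3, -0.1, -0.1]
width: 0.0425
gripper_force: 0.0
```

```bash
python3 st.py
python3 - <<'E'
from h import *
t=snap("top","t13.png");im=snap("side","s13.png")
z=np.zeros((480,800,3),np.uint8)
z[:,:400]=cv2.resize(t[155:215,200:250],(400,480),interpolation=cv2.INTER_CUBIC);z[:,400:]=cv2.resize(im[165:240,275:337],(400,480),interpolation=cv2.INTER_CUBIC);cv2.imwrite("pics/c8.png",z[:,:,::-1])
E
```

```text
[0.62705308 0.07010986 0.34066571] yaw -136.4450950743741 0.0424908736101669 0.0 [ 0.33206052 -0.07415273 -0.11767183] [-0.01967757 -0.00359618 -0.03948688] 2.3826587619281137
```

View pics/c8.png

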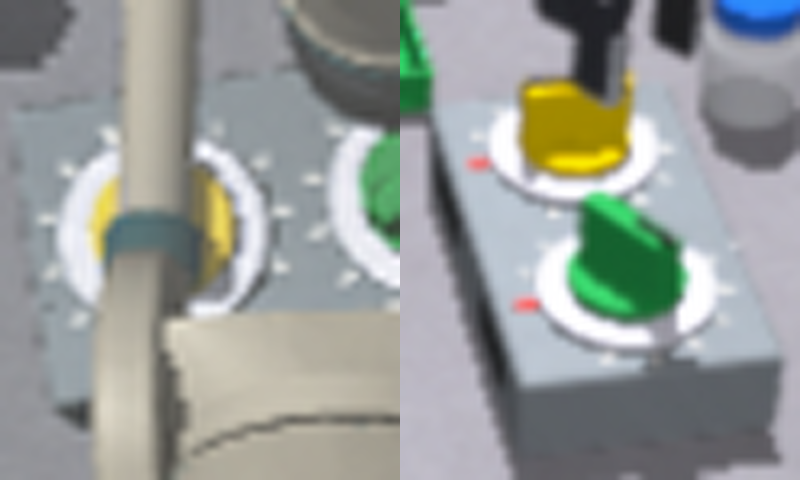

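The yellow knob's line is now on the red-mark side. Next is the green knob.

Call:
carry_out(linear=[[0, 0, -0.06], [0, 0, -0.06], [0, 0, -0.04], [0, 0, -0.025], [0, 0, -0.012], [0, 0, 0], [0, 0, 0]], angular=[[0, 0, 0], [0, 0, 0], [0, 0, 0], [0, 0, 0], [0, 0, 0], [0, 0, 0], [0, 0, 0]], hand=[0.5, 0.5, 0.5, 0.5, 0.5, 0.5, 0.3], force=25)

```text
clock: 41.67
position: [0.6277, 0.07, 0.2431]
ee_rot: [-0.0, 0.919, -0.394, 0.0]
contact_force: [0.5, -0.0, 0.5]
width: 0.032
gripper_force: 0.0
```

Call:
carry_out(linear=[[0, 0, 0], [0, 0, 0], [0, 0, 0], [0, 0, 0], [0, 0, 0], [0, 0, 0]], angular=[[0, 0, 0], [0, 0, 0], [0, 0, 0], [0, 0, 0], [0, 0, 0], [0, 0, 0]], hand=[0, 0, 0, 0, 0, 0])

```text
clock: 42.17
position: [0.6289, 0.0713, 0.2443]
ee_rot: [-0.002, 0.919, -0.394, 0.002]
contact_force: [2.5, 4.6, -2.9]
width: 0.0133
gripper_force: 28.8
```

Call:
carry_out(linear=[[0, 0, 0], [0, 0, 0], [0, 0, 0], [0, 0, 0], [0, 0, 0], [0, 0, 0], [0, 0, 0], [0, 0, 0]], angular=[[0, 0, 1], [0, 0, 1], [0, 0, 1], [0, 0, 1], [0, 0, 1], [0, 0, 1], [0, 0, 1], [0, 0, 1]], hand=[0, 0, 0, 0, 0, 0, 0, 0])

```text
clock: 42.83
position: [0.6289, 0.0713, 0.2443]
ee_rot: [-0.002, 0.997, -0.083, 0.003]
contact_force: [2.7, 4.4, -2.0]
width: 0.0133
gripper_force: 28.7
```

Call:
carry_out(linear=[[0, 0, 0], [0, 0, 0], [0, 0, 0], [0, 0, 0], [0, 0, 0], [0, 0, 0], [0, 0, 0], [0, 0, 0]], angular=[[0, 0, 1], [0, 0, 1], [0, 0, 1], [0, 0, 1], [0, 0, 1], [0, 0, 1], [0, 0, 1], [0, 0, 1]], hand=[0, 0, 0, 0, 0, 0, 0, 0])

```text
clock: 43.5
position: [0.6289, 0.0712, 0.2443]
ee_rot: [-0.001, 0.972, 0.235, 0.003]
contact_force: [3.4, 5.0, -2.0]
width: 0.0136
gripper_force: 28.7
```

```bash
python3 st.py
```

```text
[0.62891489 0.07123157 0.24430035] yaw -62.874326783699765 0.01360446660270641 28.735857903957367 [ 3.38845873  5.00939207 -1.98292636] [ 0.65514764 -0.5016696   0.01330312] 1.097803548289095
```

Call:
carry_out(linear=[[0.003, 0.003, 0], [0, 0, 0], [0, 0, 0], [0, 0, 0], [0, 0, 0], [0, 0, 0], [0, 0, 0], [0, 0, 0]], angular=[[0, 0, 1], [0, 0, 1], [0, 0, 1], [0, 0, 1], [0, 0, 1], [0, 0, 1], [0, 0, 1], [0, 0, 1]], hand=[0, 0, 0, 0, 0, 0, 0, 0])

```text
clock: 44.17
position: [0.6296, 0.0717, 0.2443]
ee_rot: [0.001, 0.849, 0.529, 0.002]
contact_force: [0.0, 0.8, -0.7]
width: 0.0134
gripper_force: 29.0
```

Call:
carry_out(linear=[[0, 0, 0], [0, 0, 0], [0, 0, 0], [0, 0, 0], [0, 0, 0], [0, 0, 0], [0, 0, 0], [0, 0, 0]], angular=[[0, 0, 1], [0, 0, 1], [0, 0, 1], [0, 0, 1], [0, 0, 1], [0, 0, 1], [0, 0, 1], [0, 0, 1]], hand=[0, 0, 0, 0, 0, 0, 0, 0])

```text
clock: 44.83
position: [0.6296, 0.0718, 0.2443]
ee_rot: [0.001, 0.639, 0.769, 0.001]
contact_force: [0.1, -0.9, 0.5]
width: 0.0134
gripper_force: 29.0
```

Call:
carry_out(linear=[[0, 0, 0], [0, 0, 0], [0, 0, 0], [0, 0, 0], [0, 0, 0], [0, 0, 0], [0, 0, 0], [0, 0, 0]], angular=[[0, 0, 1], [0, 0, 1], [0, 0, 1], [0, 0, 1], [0, 0, 1], [0, 0, 1], [0, 0, 1], [0, 0, 1]], hand=[0, 0, 0, 0, 0, 0, 0, 0])

```text
clock: 45.5
position: [0.6296, 0.0718, 0.2443]
ee_rot: [0.001, 0.365, 0.931, 0.001]
contact_force: [0.4, 2.2, -0.5]
width: 0.0136
gripper_force: 29.0
```

Call:
carry_out(linear=[[0, 0, 0], [0, 0, 0], [0, 0, 0], [0, 0, 0], [0, 0, 0], [0, 0, 0], [0, 0, 0], [0, 0, 0]], angular=[[0, 0, 1], [0, 0, 1], [0, 0, 1], [0, 0, 1], [0, 0, 1], [0, 0, 1], [0, 0, 1], [0, 0, 1]], hand=[0, 0, 0, 0, 0, 0, 0, 0])

```text
clock: 46.17
position: [0.6296, 0.0719, 0.2443]
ee_rot: [0.002, 0.054, 0.999, 0.001]
contact_force: [1.4, 1.4, 0.1]
width: 0.0136
gripper_force: 29.0
```

Call:
carry_out(linear=[[0, 0, 0], [0, 0, 0], [0, 0, 0]], angular=[[0, 0, 1], [0, 0, 1], [0, 0, 0]], hand=[0, 0, 0])

```text
clock: 46.42
position: [0.6296, 0.0719, 0.2443]
ee_rot: [0.002, -0.025, 1.0, 0.0]
contact_force: [1.3, 1.8, 0.7]
width: 0.0134
gripper_force: 29.2
```

```bash
python3 st.py
```

```text
[0.62959148 0.07185373 0.24428472] yaw 92.84514025052681 0.013383060881305246 29.207694232463837 [1.27502419 1.75920199 0.66562008] [0.33084223 0.06461822 0.03550678] -1.6173816984900375
```

Call:
carry_out(linear=[[0, 0, 0], [0, 0, 0]], angular=[[0, 0, 1], [0, 0, 0]], hand=[0, 0])

```text
clock: 46.58
position: [0.6296, 0.0719, 0.2443]
ee_rot: [0.002, -0.064, 0.998, 0.0]
contact_force: [1.1, 1.8, 2.9]
width: 0.0133
gripper_force: 29.5
```

```bash
python3 st.py
```

```text
[0.62958995 0.07188456 0.24425714] yaw 97.3251803332237 0.01332095809973251 29.456318020820618 [1.13097377 1.76877937 2.86466338] [ 0.46368963 -0.00319685  0.06168487] -1.6954917877346067
```

Call:
carry_out(linear=[[0, 0, 0], [0, 0, 0]], angular=[[0, 0, 0.5], [0, 0, 0]], hand=[0, 0])

```text
clock: 46.75
position: [0.6296, 0.0718, 0.2443]
ee_rot: [0.002, -0.082, 0.997, 0.001]
contact_force: [0.8, 1.1, 6.1]
width: 0.0132
gripper_force: 33.4
```

```bash
python3 st.py
```

```text
[0.62958163 0.07181858 0.24426037] yaw 99.39273036653742 0.013225044966473313 33.412052392959595 [0.83269357 1.11210343 6.14502737] [ 0.37879788  0.01800455 -0.76549239] -1.7320314990087164
```

Call:
carry_out(linear=[[0, 0, 0], [0, 0, 0]], angular=[[0, 0, 0.4], [0, 0, 0]], hand=[0, 0])

```text
clock: 46.92
position: [0.6295, 0.0717, 0.2443]
ee_rot: [0.001, -0.097, 0.995, 0.001]
contact_force: [0.5, 1.6, 6.0]
width: 0.0136
gripper_force: 45.3
```

```bash
python3 st.py
```

```text
[0.62948304 0.07173187 0.24427509] yaw 101.18625953461793 0.013594180310937596 45.34372990485281 [0.54041322 1.63922795 5.96102615] [ 0.32671467  0.09122204 -0.97104636] -1.7635392197911917
```

Call:
carry_out(linear=[[0, 0, 0], [0, 0, 0], [0, 0, 0], [0, 0, 0], [0, 0, 0.03], [0, 0, 0.06], [0, 0, 0.08], [0, 0, 0.08]], angular=[[0, 0, 0], [0, 0, 0], [0, 0, 0], [0, 0, 0], [0, 0, 0], [0, 0, 0], [0, 0, 0], [0, 0, 0]], hand=[0.5, 0.5, 0.5, 0.5, 0.5, 0.5, 0.5, 0.5])

```text
clock: 47.58
position: [0.6285, 0.0714, 0.3677]
ee_rot: [-0.002, -0.1, 0.995, 0.0]
contact_force: [0.9, -0.4, -0.3]
width: 0.0422
gripper_force: 0.0
```

Call:
carry_out(linear=[[-0.05, -0.06, 0.02], [-0.05, -0.06, 0.02], [-0.05, -0.06, 0.02], [-0.05, -0.06, 0.02], [-0.05, -0.06, 0], [-0.05, -0.06, 0], [-0.05, -0.06, 0], [-0.05, -0.06, 0]], angular=[[0, 0, 0], [0, 0, 0], [0, 0, 0], [0, 0, 0], [0, 0, 0], [0, 0, 0], [0, 0, 0], [0, 0, 0]], hand=[0.5, 0.5, 0.5, 0.5, 0.5, 0.5, 0.5, 0.5])

```text
clock: 48.25
position: [0.4273, -0.1694, 0.4077]
ee_rot: [-0.0, -0.1, 0.995, -0.0]
contact_force: [1.3, 0.0, 0.3]
width: 0.0429
gripper_force: 0.0
```

Call:
carry_out(linear=[[0, -0.06, 0], [0, -0.06, 0], [0, -0.06, 0], [0, 0, 0]], angular=[[0, 0, 0], [0, 0, 0], [0, 0, 0], [0, 0, 0]], hand=[0.5, 0.5, 0.5, 0.5])

```text
clock: 48.58
position: [0.4289, -0.2632, 0.4075]
ee_rot: [-0.0, -0.098, 0.995, -0.002]
contact_force: [-0.3, -0.3, 0.9]
width: 0.0427
gripper_force: 0.0
```

Run:
```python
from trays import *
t=both("t14.png");im=snap("side","s14.png")
for b in blobs(im,*R,(255,280,330,345))[0]: print("ball",b[0])
z=np.zeros((600,800,3),np.uint8)
z[:300,:500]=cv2.resize(t[155:215,195:295],(500,300),interpolation=cv2.INTER_CUBIC);z[300:,:500]=cv2.resize(t[120:270,130:380],(500,300))
z[:300,500:]=cv2.resize(im[168:228,275:335],(300,300),interpolation=cv2.INTER_CUBIC);z[300:,500:]=cv2.resize(im[140:350,180:390],(300,300));cv2.imwrite("pics/c9.png",z[:,:,::-1])
```

```text
yel [443.9  88.9] 157 89 yaw -1.1 slots +y [444.6 125.8] -y [443.3  51.9]
grn [496.9 344.3] 93 159 yaw 8.2 slots +y [491.6 381. ] -y [502.2 307.7]
ball [311.9 314.3]
```

View pics/c9.png

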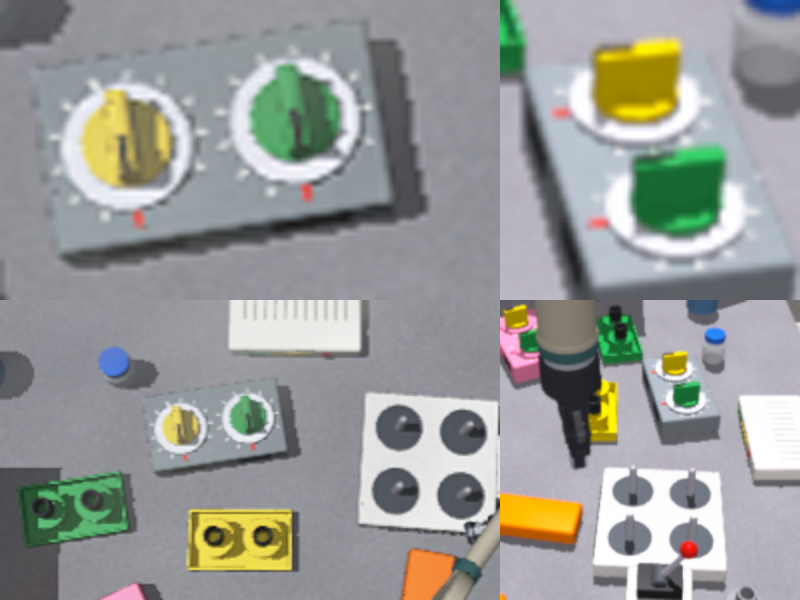

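The picture shows both knob lines at their red marks, at crop (125,160) and (298,140). All four bobbins stand in their own trays, the spindles are empty, and the lever is off. I'm handing in.

```bash
python3 -c "
from rig import manip
print(manip.sign_off())"
```

```text
the job is handed in; nothing more can be done
None
```

The job is handed in: the lever is off, all four bobbins stand upright in the trays of their own colour, and both counter knobs are turned back to their zero stops.

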